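# Switch the power pack off and take off its filler cap

## Robot

A 6-joint arm with a two-finger parallel gripper is mounted at the origin on the work surface. World frame = base frame: x ahead of the robot, y to its left, z up, the work surface at z = 0. Lengths are in m, angles in degrees, forces in N, time in s.
With the tool pointing down it reaches from about 0.3 to 0.75 m from the base axis. Payload 8.5 kg.
Tool frame: the origin (TCP) lies midway between the tips of the shut fingers; the grasp point (between the pads) lies 19 mm behind it; y points along the fingers, z is the direction in which the jaws open and shut, and the axes are right-handed (so a half turn about y gives the same grasp; the last joint's range is limited). The gripper opens to 85 mm and grips with 20 to 120 N. Pads are 22 mm wide; open, the fingers measure 114 mm over their backs; the gripper's body (76 mm by 85 mm) begins 54 mm behind the grasp point. The pads swing forward as they close: fully open they stand 13 mm farther back than shut.
Start: joints at [-85.674, 21.807, 74.336, -0, 83.858, -12.336], TCP at [0.158, -0.527, 0.231] pointing down, gripper open.
Joint ranges: [-178.18, 178.18], [-50.72, 133.34], [12.68, 142.11], [-81.47, 261.47], [9.98, 163.14], [-165.26, 165.26]. Speed limits (degrees/s): [136.94, 136.94, 180, 180, 180, 180].

## Interface

Orientations are given as a 3x3 rotation matrix whose columns are the frame's x, y, z axes.
In Python, from rig import status, imaging, job gives the robot as it stands. The module is installed in compiled form; this text tells all that it offers.
- The arm moves only by the tool jog_arm, never from a script. Its argument "rows" is a list of rows, each an object of numbers: "hand": the opening, from 0 (shut) to 1 (fully open); "dx", "dy", "dz": the shift along the tool's x, y, z in cm; "ax", "ay", "az": the turn, a rotation vector about the tool's x, y, z in degrees. In form: [{"hand": .., "dx": .., "dy": .., "dz": .., "ax": .., "ay": .., "az": ..}, ...]. A call has exactly 5 rows; each row shifts and turns the commanded pose from where the row before left it, along the tool's axes as they then stand; what a row does not reach is not made up. A row lasts 1/12 s, in which the tool goes at most 41.7 mm and 7.16 degrees, less where a joint would pass 70% of its speed; a pose out of reach is approached as far as the arm can. A call is refused whole if a number of a shift passes 4.17 or a number of a turn 7.16, either way. A call with a gripper value outside its range is refused whole. The fingers move at their own pace and stop on an object; "newtons" is the grip in N (left out, the last holds). Time passes only in rows, so rows that do not move let the fingers close, or fill a call up. It gives the time, the measured TCP pose, the force and the opening at its end, in the units of the state.
- status.observe(): the state, without advancing time (a new reading comes with each control period).
- imaging.get_image(name): name is "scene" or "top" or "wrist"; returns the picture (400x640x3 uint8, red, green, blue); there is no depth.
- imaging.camera_model(name): a dict with "K" (3x3 intrinsics, pixels), "position" and "rotation" of the camera in the world; the wrist camera has in their place "tool_from_camera" (4x4, takes a point from camera to tool coordinates, whose origin is the TCP and whose axes are the tool frame's). Camera axes: x right, y down, z forward; pixel columns grow to the right and rows downward; lengths in m; the calibration is good to about 2 mm. A picture is of the moment at which its call begins: read the wrist's pose just before it. camera_model takes no time and is no camera call.
- job.close_job(): hands the job in, once; it reports no verdict.
The state is a dict: "time_s": time; "q": joint angles; "qvel": joint speeds; "joint_efforts": joint torques, N m; "position": TCP position; "tool_rot": TCP orientation; "ft_force": force on the tool from outside, world axes, zero at the start; "wrist_torque": the same for the moment, N m; "grip_width": finger opening in m.
Only numpy, scipy, OpenCV 4.12 (cv2) and the standard library are available. Lean on these libraries where they do the work, as an engineer would, in place of code of your own. Each camera call takes 0.05 s, during which the arm holds its last target.

## Task

On the blue hydraulic power pack, first set the red toggle switch to its centre off position. Then unscrew the yellow filler cap from its leaning neck without forcing the thread or dropping the cap, and stand it upright, open side down, in the round steel tray. Leave everything else where it is.

Things in the scene. Friction and masses are not known exactly. Their poses are not given: they have to be found in the camera images.
- pack: blue hydraulic power pack fixed to the table, tank 220 (x) by 340 (y) mm, top at 110 mm; origin under its centre, x to its back, y to its left seen from the robot, z up. On top, pack frame, mm: motor and pump (x 10 to 100, y -28 to 165, up to z 200); grey switch box (x -95 to -25, y 25 to 125, top z 150); leaning filler neck at the right front (x -50, y -100 to -140).
- neck_rim (a point): centre of the steel filler neck's top rim (neck 27 mm in diameter, 34 mm over the thread), 178 mm above the table; axes as the pack's. The neck leans 25 degrees (0.436 rad) from vertical to the pack's right (-y): in the pack's frame its axis, pointing out and up, is (0, -0.422, 0.906). It stands 75 mm out of the tank along it, with 55 mm free all round at the cap.
- cap: yellow ribbed screw cap, loose, about 80 g, 45 mm in diameter, 42 mm long; can be gripped across any diameter. Origin at the centre of its open lower edge, z along its axis out through the closed top (inner roof 32 mm, top face 42 mm from the origin). At the start it is screwed home on the leaning neck, z along the neck's axis, origin 32 mm below the rim along it.
- cap_top (a point): centre of the cap's closed top face. Coarse right-hand thread: turned counter-clockwise seen from above its top the cap rises 14 mm per turn and frees after about one and a half turns (9 to 11 rad); until then the thread stops a straight pull, with 1 mm of play. It does not unwind by itself. Once free it still stands loosely over the neck; it is off when pulled 35 mm out from home.
- toggle (a joint): red three-position toggle switch: angle in rad, positive when it leans to the pack's left (+y of the pack). It stays at +0.35, at 0 (centre, off, upright) and at -0.35; stops at 0.42 either side. The centre detent pulls it in only from within about 0.15 rad. It starts leaning to the pack's left.
- toggle_tip (a point): tip of the toggle's bat: round red bat 10 mm thick, 12 mm ball at its top, 50 mm from its pivot, which lies on the switch box's top (150 mm above the table; in the pack's frame at x -60, y 75 mm). It swings along the pack's y axis; moving it takes about 3 N at the tip.
- tray: round steel parts tray fixed to the table, 180 mm across, floor 6 mm thick (floor's top 6 mm above the table), rim 20 mm high, clear inside radius 84 mm; origin under its centre. It lies at the robot's left or right, beside the pack.
- bolt_bin: bystander: black open bin of bolts 150 by 130 by 45 mm, fixed, on the other side from the tray; origin under its centre
- wrench: bystander: steel spanner 170 mm long lying flat, origin near its middle on its underside
- spray_can: bystander: standing spray can with green label, 58 mm diameter, 170 mm tall, origin under its centre
- oil_bottle: bystander: standing grey oil bottle, 80 mm diameter, 200 mm tall, red top, origin under its centre
- bearing: bystander: steel bearing ring, 62 mm diameter, 18 mm high, lying flat, origin under its centre
- socket: bystander: small steel wrench socket, 26 mm diameter, 38 mm tall, standing, origin under its centre
- pulley: bystander: aluminium pulley, 90 mm diameter, 22 mm high, lying flat, origin under its centre

How it is judged (in metres and radians):
On the way, in this order (a step that is already met when the one before it is completed fails the run):
1. the toggle stands in its centre off position, let go, while the cap is still on (value of joint toggle between -0.1 and 0.1 rad and contact force between the fingers and anything else below 0.5 N), for 0.2 s.
2. the cap is unscrewed and lifted clear of the neck (distance between cap and neck_rim above 0.06 m), for 0.1 s.
At the end, for the whole second after the job is handed in: The toggle is within 0.1 rad of its centre; the cap stands on the tray's floor (within 5 mm of its height), its axis within 66 mm of the tray's centre, upright with its open side down within 0.12 rad, at rest and let go (value of joint toggle between -0.1 and 0.1 rad and horizontal distance between cap and tray below 0.066 m and height (world z) of cap between 0.003 and 0.011 m and angle between cap's own z axis and vertical below 0.12 rad and linear speed of cap below 0.02 m/s); the robot touches nothing.
It fails at once if the cap's thread is forced (more than 120 N between cap and neck) (contact force between cap and pack above 120 N).
It fails at once if the cap is dropped: it lies low outside the tray, or strikes the pack after coming off its neck ((height (world z) of cap below 0.045 m and horizontal distance between cap and tray above 0.1 m) or (distance between cap and neck_rim above 0.055 m and contact force between cap and pack above 1 N)).
It fails at once if one of the loose tools, cans or parts lying around is moved by more than 30 mm (distance of any of wrench, spray_can, oil_bottle, bearing, socket, pulley from where it was at the start of the episode above 0.03 m).
It also fails if it takes over 72 s, if anything falls off the work surface, if the arm or the gripper's body presses on something with over 40 N, if the wrist force passes 120 N, or if a joint passes its speed limit or range.

## Working session

There is one attempt and no reset: what is moved stays moved. The work goes in short steps, Python scripts to look and compute and a tool call to move; the robot and the scene stay as the last step left them, time stands still between calls to the robot, and variables do not carry over. Pictures are saved under pics/ and viewed, and the job is handed in when it is done.

Besides the shell and the picture viewer there is one more tool, called by a JSON object that holds its "method" and its "body", one argument or row to a line. jog_arm: Moves the arm, as the interface text tells. Its arguments: {"type":"object","properties":{"rows":{"type":"array"},"newtons":{"type":"number"}},"required":["rows"]}

```bash
mkdir -p pics
python3 - <<'E'
from rig import status, imaging
import cv2
s=status.observe()
for k,v in s.items(): print(k,v)
for n in ["scene","top","wrist"]:
    im=imaging.get_image(n); cv2.imwrite(f"pics/{n}0.png",im[:,:,::-1]); print(n,imaging.camera_model(n))
E
```

```text
time_s 0.0
q [-8.56752925e+01  2.18424735e+01  7.43866369e+01 -2.60313031e-03
  8.38582779e+01 -1.23366084e+01]
qvel [ 0.03099025 -0.00993764  0.10648531 -0.0232032  -0.01640286 -0.03105622]
joint_efforts [ 5.19797177e-04 -4.48466599e+01 -2.31278729e+01 -1.79306971e-04
  4.75742723e-03  2.41099855e-05]
position [ 0.15764769 -0.52660283  0.2306868 ]
tool_rot [[-9.58014911e-01 -1.60058158e-04  2.86718336e-01]
 [-2.86718242e-01  1.51746355e-03 -9.58013751e-01]
 [-2.81746707e-04 -9.99998836e-01 -1.49964430e-03]]
ft_force [-0.34116127 -0.57790311  0.29755909]
wrist_torque [-0.03873713  0.01495839 -0.00719328]
grip_width 0.0852742410940474
scene {'K': array([[437.71878042,   0.        , 319.34827238],
       [  0.        , 437.71878042, 200.36928529],
       [  0.        ,   0.        ,   1.        ]]), 'position': array([ 1.17060299, -0.51077358,  0.83940408]), 'rotation': array([[ 0.62391286,  0.5180701 , -0.58509497],
       [ 0.78124532, -0.39459149,  0.4836872 ],
       [ 0.01971038, -0.75888137, -0.65093054]])}
top {'K': array([[426.56136878,   0.        , 317.15430326],
       [  0.        , 426.56136878, 196.99816667],
       [  0.        ,   0.        ,   1.        ]]), 'position': array([ 0.28797944, -0.01212342,  1.2496243 ]), 'rotation': array([[ 0.06483577, -0.97136996,  0.22855356],
       [-0.9978928 , -0.06253713,  0.01729338],
       [-0.00250519, -0.22919318, -0.97337773]])}
wrist {'K': array([[328.61722609,   0.        , 322.48790884],
       [  0.        , 328.61722609, 193.23948642],
       [  0.        ,   0.        ,   1.        ]]), 'tool_from_camera': array([[ 2.65555313e-04,  9.62834828e-01,  2.70090769e-01,
        -6.77380696e-02],
       [-1.02524555e-03, -2.70090374e-01,  9.62834430e-01,
        -1.43944605e-01],
       [ 9.99999439e-01, -5.32595157e-04,  9.15418190e-04,
         3.91757492e-04],
       [ 0.00000000e+00,  0.00000000e+00,  0.00000000e+00,
         1.00000000e+00]])}
```

View pics/scene0.png

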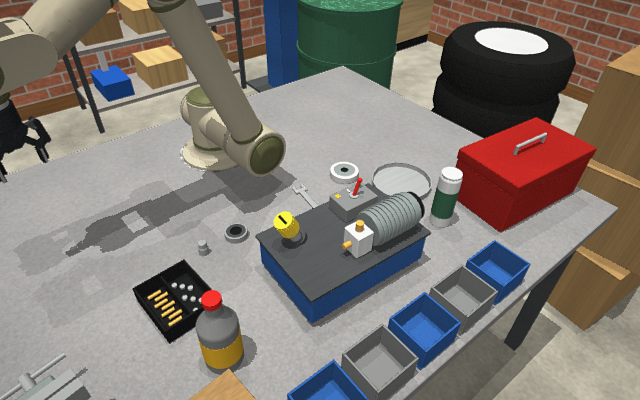

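View pics/top0.png

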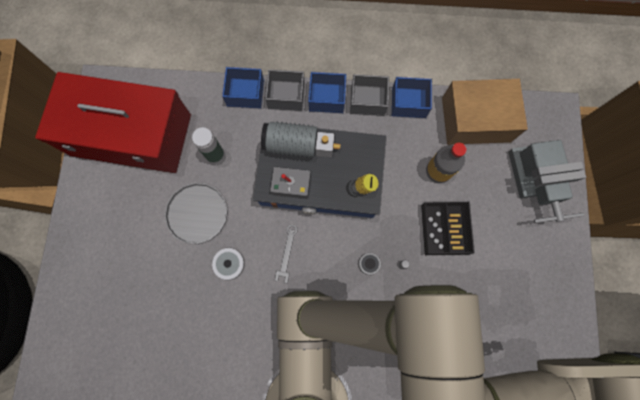

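View pics/wrist0.png

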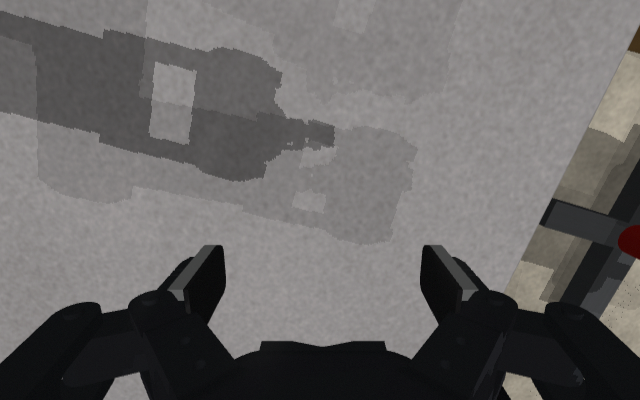

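Run:
```python
import cv2,numpy as np
a=cv2.imread("pics/top0.png");b=cv2.imread("pics/scene0.png")
cv2.imwrite("pics/t1.png",cv2.resize(a[110:250,150:400],(800,448),interpolation=cv2.INTER_CUBIC))
cv2.imwrite("pics/s1.png",cv2.resize(b[150:320,240:470],(800,591),interpolation=cv2.INTER_CUBIC))
```

```text
(no output)
```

View pics/t1.png

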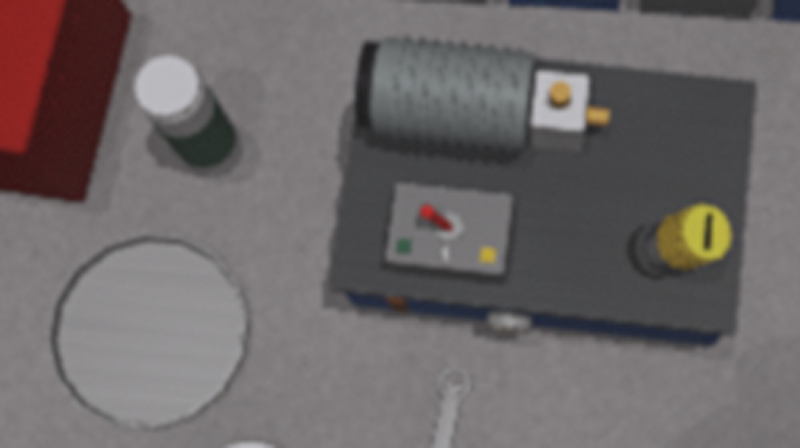

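View pics/s1.png

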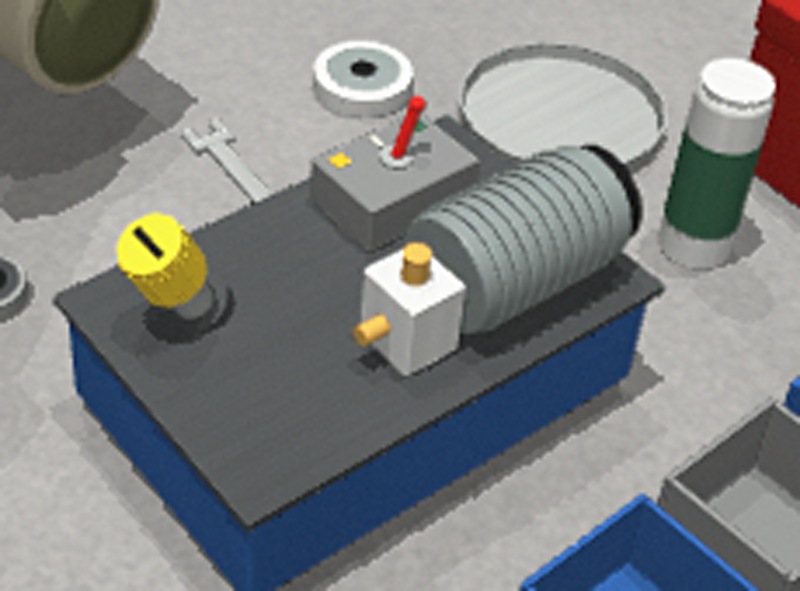

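```bash
cat > h.py <<'E'
import numpy as np
from rig import status, imaging
def ray(n,u,v,st=None):
    m=imaging.camera_model(n); d=np.linalg.inv(m["K"])@[u,v,1]
    if n=="wrist":
        T=np.array(m["tool_from_camera"]); R=np.array(st["tool_rot"]); p=np.array(st["position"])
        return p+R@T[:3,3], R@(T[:3,:3]@d)
    return np.array(m["position"]), np.array(m["rotation"])@d
def plane(n,u,v,z,st=None):
    o,d=ray(n,u,v,st); return o+d*(z-o[2])/d[2]
def tri(*rs):
    A=np.zeros((3,3));b=np.zeros(3)
    for o,d in rs:
        d=d/np.linalg.norm(d);P=np.eye(3)-np.outer(d,d);A+=P;b+=P@o
    x=np.linalg.solve(A,b)
    return x,[np.linalg.norm(np.cross(x-o,d/np.linalg.norm(d))) for o,d in rs]
E
cat > m.py <<'E'
from h import *
import cv2
T=lambda x,y:(150+(x+.5)/3.2-.5,110+(y+.5)/3.2-.5)
S=lambda x,y:(240+(x+.5)/3.478-.5,150+(y+.5)/3.476-.5)
rb=plane("top",*T(755,82),.11);rf=plane("top",*T(735,332),.11);lf=plane("top",*T(333,290),.11)
print("top corners",rb,rf,lf,np.linalg.norm(rb-rf),np.linalg.norm(rf-lf))
srf=plane("scene",*S(58,299),.11);srb=plane("scene",*S(250,525),.11);slb=plane("scene",*S(663,288),.11)
print("scene rf rb lb",srf,srb,slb,np.linalg.norm(srb-srf),np.linalg.norm(srb-slb))
a=(rf-lf)[:2]; b=(slb-srb)[:2]
print("yaw top",np.degrees(np.arctan2(a[0],-a[1])),"scene",np.degrees(np.arctan2(-b[0],b[1])))
print("cap_top",tri(ray("top",*T(707,231)),ray("scene",*S(155,244))))
print("tip",tri(ray("top",*T(427,212)),ray("scene",*S(417,104))))
im=cv2.imread("pics/top0.png")
rim=[(52,332),(247,332),(150,238),(150,427)]
print("tray",[plane("top",*T(*r),.02) for r in rim], plane("top",*T(150,332),.018))
E
python3 m.py
```

```text
top corners [ 0.74776789 -0.17418879  0.11      ] [ 0.52069409 -0.16359729  0.11      ] [0.53517316 0.18103014 0.11      ] 0.22732068068669975 0.34493145549929993
scene rf rb lb [ 0.52464639 -0.16453767  0.11      ] [ 0.74851075 -0.17550661  0.11      ] [0.76624703 0.16775609 0.11      ] 0.22413292679599492 0.3437206094719494
yaw top -2.405792532740517 scene -2.9578255620178378
cap_top (array([ 0.587251  , -0.12750522,  0.18592235]), [np.float64(0.0009885239831174991), np.float64(0.0009885239831174323)])
tip (array([0.58632712, 0.0974644 , 0.19075103]), [np.float64(0.0006998448192178658), np.float64(0.0006998448192178725)])
tray [array([0.49874202, 0.44989566, 0.02      ]), array([0.51026704, 0.27116203, 0.02      ]), array([0.59324912, 0.37162066, 0.02      ]), array([0.41772994, 0.34873673, 0.02      ])] [0.50488736 0.36065961 0.018     ]
```

{"method": "jog_arm", "body": {
  "rows": [
    {"hand": 1, "dx": -2.5, "dy": -0.8, "dz": -2},
    {"hand": 1, "dx": -2.9, "dy": -0.8, "dz": -2.3},
    {"hand": 1, "dx": -2.9, "dy": -0.8, "dz": -2.3},
    {"hand": 1, "dx": -2.9, "dy": -0.8, "dz": -2.3},
    {"hand": 1, "dx": -2.9, "dy": -0.8, "dz": -2.3}
  ]
}}

```text
invalid input at $.rows[0]: expected keys hand, dx, dy, dz, ax, ay, az
```

{"method": "jog_arm", "body": {
  "rows": [
    {"hand": 1, "dx": -2.9, "dz": -2.3},
    {"hand": 1, "dx": -2.9, "dz": -2.3},
    {"hand": 1, "dx": -2.9, "dz": -2.3},
    {"hand": 1, "dx": -2.9, "dz": -2.3},
    {"hand": 1, "dx": -2.9, "dz": -2.3}
  ]
}}

```text
invalid input at $.rows[0]: expected keys hand, dx, dy, dz, ax, ay, az
```

{"method": "jog_arm", "body": {
  "rows": [
    {"hand": 1, "dx": -2.9, "dz": -2.3},
    {"hand": 1, "dx": -2.9, "dz": -2.3},
    {"hand": 1, "dx": -2.9, "dz": -2.3},
    {"hand": 1, "dx": -2.9, "dz": -2.3},
    {"hand": 1, "dx": -2.9, "dz": -2.3}
  ]
}}

```text
invalid input at $.rows[0]: expected keys hand, dx, dy, dz, ax, ay, az
```

{"method": "jog_arm", "body": {
  "rows": [
    {"hand": 1, "dx": -2.5, "dy": -0.8, "dz": -2, "ax": 0, "ay": 1, "az": 0},
    {"hand": 1, "dx": -2.9, "dy": -0.8, "dz": -2.3, "ax": 0, "ay": 0, "az": 0},
    {"hand": 1, "dx": -2.9, "dy": -0.8, "dz": -2.3, "ax": 0, "ay": 0, "az": 0},
    {"hand": 1, "dx": -2.9, "dy": -0.8, "dz": -2.3, "ax": 0, "ay": 0, "az": 0},
    {"hand": 1, "dx": -2.9, "dy": -0.8, "dz": -2.3, "ax": 0, "ay": 0, "az": 0}
  ]
}}

```text
time_s: 0.57
position: [0.2634, -0.379, 0.2715]
tool_rot: [[-0.963, -0.0, 0.269], [-0.269, 0.0, -0.963], [-0.0, -1.0, -0.0]]
ft_force: [0.8, 0.2, 0.7]
grip_width: 0.0852
```

{"method": "jog_arm", "body": {
  "rows": [
    {"hand": 1, "dx": -2.9, "dy": 0, "dz": -2.3, "ax": 0, "ay": 0, "az": 0},
    {"hand": 1, "dx": -2.9, "dy": 0, "dz": -2.3, "ax": 0, "ay": 0, "az": 0},
    {"hand": 1, "dx": -2.9, "dy": 0, "dz": -2.3, "ax": 0, "ay": 0, "az": 0},
    {"hand": 1, "dx": -2.9, "dy": 0, "dz": -2.3, "ax": 0, "ay": 0, "az": 0},
    {"hand": 1, "dx": -2.9, "dy": 0, "dz": -2.3, "ax": 0, "ay": 0, "az": 0}
  ]
}}

```text
time_s: 0.98
position: [0.3719, -0.2291, 0.2713]
tool_rot: [[-0.963, -0.0, 0.27], [-0.27, 0.0, -0.963], [0.0, -1.0, -0.0]]
ft_force: [0.2, 0.2, -0.4]
grip_width: 0.0857
```

{"method": "jog_arm", "body": {
  "rows": [
    {"hand": 1, "dx": -2.9, "dy": 0, "dz": -2.3, "ax": 0, "ay": 0, "az": 0},
    {"hand": 1, "dx": -2.9, "dy": 0, "dz": -2.3, "ax": 0, "ay": 0, "az": 0},
    {"hand": 1, "dx": -2.9, "dy": 0, "dz": -2.3, "ax": 0, "ay": 0, "az": 0},
    {"hand": 1, "dx": -2.9, "dy": 0, "dz": -2.3, "ax": 0, "ay": 0, "az": 0},
    {"hand": 1, "dx": -2.9, "dy": 0, "dz": -2.3, "ax": 0, "ay": 0, "az": 0}
  ]
}}

```text
time_s: 1.4
position: [0.4806, -0.0791, 0.2713]
tool_rot: [[-0.963, -0.0, 0.27], [-0.27, 0.0, -0.963], [0.0, -1.0, -0.0]]
ft_force: [0.4, -1.0, 0.6]
grip_width: 0.0856
```

{"method": "jog_arm", "body": {
  "rows": [
    {"hand": 1, "dx": -2.9, "dy": 0, "dz": -2.5, "ax": 0, "ay": 0, "az": 0},
    {"hand": 1, "dx": -2.9, "dy": 0, "dz": -2.5, "ax": 0, "ay": 0, "az": 0},
    {"hand": 1, "dx": -2.9, "dy": 0, "dz": -2.5, "ax": 0, "ay": 0, "az": 0},
    {"hand": 1, "dx": -2.9, "dy": 0, "dz": -2.5, "ax": 0, "ay": 0, "az": 0},
    {"hand": 1, "dx": -2.9, "dy": 0, "dz": -2.5, "ax": 0, "ay": 0, "az": 0}
  ]
}}

```text
time_s: 1.82
position: [0.5864, 0.0805, 0.2711]
tool_rot: [[-0.963, -0.001, 0.27], [-0.27, -0.0, -0.963], [0.001, -1.0, -0.0]]
ft_force: [-0.1, -1.3, 0.6]
grip_width: 0.0855
```

{"method": "jog_arm", "body": {
  "rows": [
    {"hand": 1, "dx": 0, "dy": 0, "dz": 0, "ax": 0, "ay": 6.2, "az": 0},
    {"hand": 1, "dx": 0, "dy": 0, "dz": 0, "ax": 0, "ay": 6.2, "az": 0},
    {"hand": 1, "dx": 0, "dy": 0, "dz": 0, "ax": 0, "ay": 6, "az": 0},
    {"hand": 1, "dx": 0, "dy": 0, "dz": 0, "ax": 0, "ay": 0, "az": 0},
    {"hand": 1, "dx": 0, "dy": 0, "dz": 0, "ax": 0, "ay": 0, "az": 0}
  ]
}}

```text
time_s: 2.23
position: [0.5857, 0.0786, 0.2711]
tool_rot: [[-0.999, -0.001, -0.045], [0.045, 0.0, -0.999], [0.001, -1.0, -0.0]]
ft_force: [0.0, 0.1, 0.2]
grip_width: 0.0852
```

Run:
```python
from rig import status, imaging
import cv2
s=status.observe(); print(s["q"],s["position"],s["tool_rot"])
cv2.imwrite("pics/w1.png",imaging.get_image("wrist")[:,:,::-1])
```

```text
[-3.82714980e+00  2.47381717e+01  6.30403637e+01  1.42596118e-03
  9.22530321e+01  8.87325855e+01] [0.58570007 0.07858811 0.27108532] [[-9.99002095e-01 -5.48068714e-04 -4.46599883e-02]
 [ 4.46599612e-02  6.15876021e-05 -9.99002244e-01]
 [ 5.50272377e-04 -9.99999848e-01 -3.70494160e-05]]
```

View pics/w1.png

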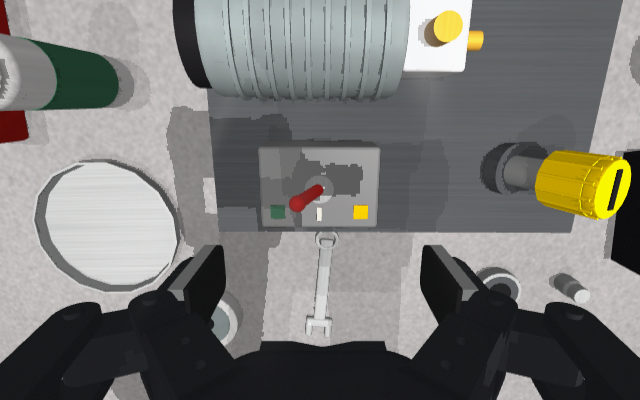

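Run:
```python
from h import *
s=status.observe()
for u,v in [(260,147),(379,147),(379,227),(259,227),(321,188),(319.5,187)]: print(u,v,plane("wrist",u,v,.15,s)[:2])
for u,v in [(219,232),(573,232)]: print(u,v,plane("wrist",u,v,.11,s)[:2])
print("tip",plane("wrist",297,204,.191,s), "captop",plane("wrist",613,187,.187,s))
```

```text
260 147 [0.62020368 0.12651497]
379 147 [0.61588115 0.03069074]
379 227 [0.54682885 0.03058708]
259 227 [0.55152649 0.13400831]
321 188 [0.58385304 0.07898151]
319.5 187 [0.58477041 0.08019065]
219 232 [0.53262816 0.18326493]
573 232 [ 0.51659173 -0.16962245]
tip [0.58359631 0.09603742 0.191     ] captop [ 0.58484401 -0.13103773  0.187     ]
```

{"method": "jog_arm", "body": {
  "rows": [
    {"hand": 1, "dx": 0.1, "dy": 3, "dz": -0.14, "ax": 0, "ay": 0, "az": 0},
    {"hand": 1, "dx": 0, "dy": 3, "dz": 0, "ax": 0, "ay": 0, "az": 0},
    {"hand": 1, "dx": 0, "dy": 2.5, "dz": 0, "ax": 0, "ay": 0, "az": 0},
    {"hand": 1, "dx": 0, "dy": 1.3, "dz": 0, "ax": 0, "ay": 0, "az": 0},
    {"hand": 0.6, "dx": 0, "dy": 0, "dz": 0, "ax": 0, "ay": 0, "az": 0}
  ]
}}

```text
time_s: 2.7
position: [0.5834, 0.0799, 0.1703]
tool_rot: [[-0.999, -0.006, -0.046], [0.046, 0.0, -0.999], [0.006, -1.0, -0.0]]
ft_force: [-0.1, 0.3, 0.2]
grip_width: 0.0756
```

{"method": "jog_arm", "body": {
  "rows": [
    {"hand": 0.4, "dx": 0, "dy": 0, "dz": 0, "ax": 0, "ay": 0, "az": 0},
    {"hand": 0.2, "dx": 0, "dy": 0, "dz": 0, "ax": 0, "ay": 0, "az": 0},
    {"hand": 0.16, "dx": 0, "dy": 0, "dz": 0, "ax": 0, "ay": 0, "az": 0},
    {"hand": 0.16, "dx": 0, "dy": 0, "dz": 0, "ax": 0, "ay": 0, "az": 0},
    {"hand": 0.16, "dx": 0, "dy": 0, "dz": 0, "ax": 0, "ay": 0, "az": 0}
  ],
  "newtons": 30
}}

```text
time_s: 3.12
position: [0.5853, 0.0802, 0.1746]
tool_rot: [[-0.999, 0.002, -0.047], [0.047, -0.0, -0.999], [-0.002, -1.0, 0.0]]
ft_force: [0.1, -0.3, -0.3]
grip_width: 0.0142
```

Run:
```python
from rig import status, imaging
import cv2
s=status.observe(); print(s["q"],s["position"],s["grip_width"],s["ft_force"])
cv2.imwrite("pics/w2.png",imaging.get_image("wrist")[:,:,::-1])
```

```text
[-3.67291654e+00  2.83440306e+01  7.31255621e+01 -3.24617068e-04
  7.83912256e+01  8.90245561e+01] [0.58527286 0.08017031 0.17461037] 0.014221732340665632 [ 0.09041151 -0.34992799 -0.34270665]
```

View pics/w2.png

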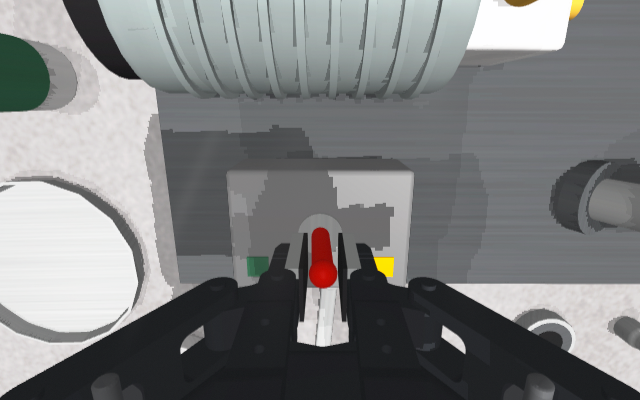

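{"method": "jog_arm", "body": {
  "rows": [
    {"hand": 0.3, "dx": 0, "dy": 0, "dz": 0, "ax": 0, "ay": 0, "az": 0},
    {"hand": 0.5, "dx": 0, "dy": 0, "dz": 0, "ax": 0, "ay": 0, "az": 0},
    {"hand": 0.8, "dx": 0, "dy": 0, "dz": 0, "ax": 0, "ay": 0, "az": 0},
    {"hand": 1, "dx": 0, "dy": -1.5, "dz": 0, "ax": 0, "ay": 0, "az": 0},
    {"hand": 1, "dx": 0, "dy": -3, "dz": 0, "ax": 0, "ay": 0, "az": 0}
  ]
}}

```text
time_s: 3.58
position: [0.5835, 0.0799, 0.2156]
tool_rot: [[-0.999, -0.008, -0.048], [0.048, 0.0, -0.999], [0.008, -1.0, 0.0]]
ft_force: [0.5, 0.5, 0.1]
grip_width: 0.073
```

{"method": "jog_arm", "body": {
  "rows": [
    {"hand": 1, "dx": 0, "dy": -3, "dz": 0, "ax": 0, "ay": 0, "az": 0},
    {"hand": 1, "dx": 0, "dy": -1.5, "dz": 0, "ax": 0, "ay": 0, "az": 0},
    {"hand": 1, "dx": 0, "dy": 0, "dz": 0, "ax": 0, "ay": 0, "az": 0},
    {"hand": 1, "dx": 0, "dy": 0, "dz": 0, "ax": 0, "ay": 0, "az": 0},
    {"hand": 1, "dx": 0, "dy": 0, "dz": 0, "ax": 0, "ay": 0, "az": 0}
  ]
}}

```text
time_s: 4.0
position: [0.5844, 0.08, 0.262]
tool_rot: [[-0.999, -0.002, -0.048], [0.048, 0.0, -0.999], [0.002, -1.0, 0.0]]
ft_force: [-0.0, -0.2, 0.2]
grip_width: 0.0856
```

Run:
```python
from rig import status, imaging
import cv2
s=status.observe(); print(s["q"],s["position"],s["grip_width"],s["ft_force"])
cv2.imwrite("pics/w3.png",imaging.get_image("wrist")[:,:,::-1])
```

```text
[-3.69512777e+00  2.49202922e+01  6.42105347e+01 -5.66736179e-03
  9.09982646e+01  8.90473604e+01] [0.584422   0.07997629 0.26202713] 0.08556600823758419 [-0.00244572 -0.21211044  0.17222607]
```

View pics/w3.png

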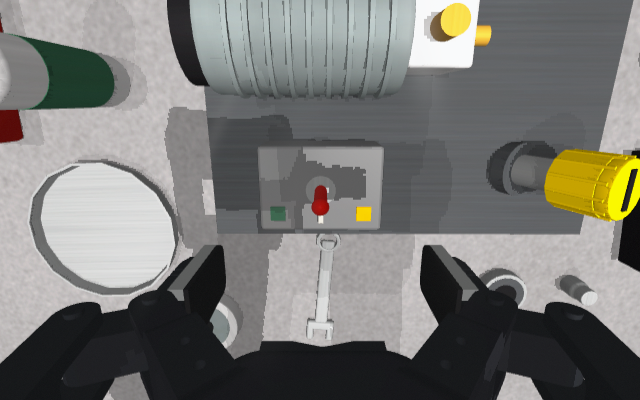

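{"method": "jog_arm", "body": {
  "rows": [
    {"hand": 1, "dx": 0, "dy": 0, "dz": 4, "ax": 0, "ay": 0, "az": 0},
    {"hand": 1, "dx": 0, "dy": 0, "dz": 4, "ax": 0, "ay": 0, "az": 0},
    {"hand": 1, "dx": 0, "dy": 0, "dz": 4, "ax": 0, "ay": 0, "az": 0},
    {"hand": 1, "dx": 0, "dy": 0, "dz": 4, "ax": 0, "ay": 0, "az": 0},
    {"hand": 1, "dx": 0, "dy": 0, "dz": 4, "ax": 0, "ay": 0, "az": 0}
  ]
}}

```text
time_s: 4.47
position: [0.5746, -0.1214, 0.2621]
tool_rot: [[-0.999, -0.002, -0.048], [0.048, 0.001, -0.999], [0.002, -1.0, -0.001]]
ft_force: [1.0, -0.1, 0.9]
grip_width: 0.0854
```

{"method": "jog_arm", "body": {
  "rows": [
    {"hand": 1, "dx": 0, "dy": 0, "dz": 2, "ax": 0, "ay": 0, "az": 0},
    {"hand": 1, "dx": 0, "dy": 0, "dz": 0, "ax": 0, "ay": 7, "az": 0},
    {"hand": 1, "dx": 0, "dy": 0, "dz": 0, "ax": 0, "ay": 7, "az": 0},
    {"hand": 1, "dx": 0, "dy": 0, "dz": 0, "ax": 0, "ay": 7, "az": 0},
    {"hand": 1, "dx": 0, "dy": 0, "dz": 0, "ax": 0, "ay": 7, "az": 0}
  ]
}}

```text
time_s: 4.88
position: [0.574, -0.1399, 0.2619]
tool_rot: [[-0.856, -0.002, -0.517], [0.517, 0.001, -0.856], [0.003, -1.0, 0.0]]
ft_force: [-0.1, 0.1, -0.7]
grip_width: 0.0855
```

{"method": "jog_arm", "body": {
  "rows": [
    {"hand": 1, "dx": 0, "dy": 0, "dz": 0, "ax": 0, "ay": 7, "az": 0},
    {"hand": 1, "dx": 0, "dy": 0, "dz": 0, "ax": 0, "ay": 7, "az": 0},
    {"hand": 1, "dx": 0, "dy": 0, "dz": 0, "ax": 0, "ay": 7, "az": 0},
    {"hand": 1, "dx": 0, "dy": 0, "dz": 0, "ax": 0, "ay": 7, "az": 0},
    {"hand": 1, "dx": 0, "dy": 0, "dz": 0, "ax": 0, "ay": 7, "az": 0}
  ]
}}

```text
time_s: 5.3
position: [0.574, -0.1396, 0.2619]
tool_rot: [[-0.405, -0.002, -0.914], [0.914, 0.001, -0.405], [0.002, -1.0, 0.002]]
ft_force: [-0.7, -0.6, -0.1]
grip_width: 0.0853
```

Run:
```python
from rig import status, imaging
import cv2
s=status.observe(); print(s["q"],s["position"],s["tool_rot"])
cv2.imwrite("pics/w4.png",imaging.get_image("wrist")[:,:,::-1])
```

```text
[-2.51425305e+01  2.50269550e+01  6.40512965e+01 -1.91187354e-03
  9.10685419e+01  1.30944823e+02] [ 0.57403264 -0.13962794  0.26192851] [[-0.40534061 -0.00233346 -0.91416276]
 [ 0.91416373  0.00105833 -0.40534374]
 [ 0.00191334 -0.99999672  0.00170418]]
```

View pics/w4.png

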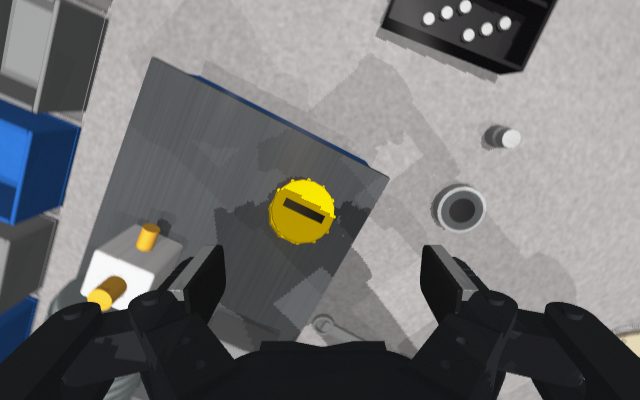

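Run:
```python
from h import *
import cv2
s=status.observe()
im=cv2.imread("pics/w4.png"); hsv=cv2.cvtColor(im,cv2.COLOR_BGR2HSV)
m=cv2.inRange(hsv,(22,120,80),(35,255,255)); m[:,:240]=0
c=max(cv2.findContours(m,0,2)[0],key=cv2.contourArea); print(cv2.fitEllipse(c),cv2.minEnclosingCircle(c))
for p in [(304,210.5),(302,211.5)]:
    print(plane("wrist",*p,.187,s))
T=lambda x,y:(150+(x+.5)/3.2-.5,110+(y+.5)/3.2-.5)
S=lambda x,y:(240+(x+.5)/3.478-.5,150+(y+.5)/3.476-.5)
print(tri(ray("wrist",303.5,210.5,s),ray("top",*T(707,231)),ray("scene",*S(155,244))))
```

```text
((301.3653869628906, 211.39407348632812), (64.1368408203125, 66.01525115966797), 52.43163299560547) ((301.1416320800781, 211.5579376220703), 34.46586608886719)
[ 0.58312944 -0.13003337  0.187     ]
[ 0.5841335  -0.12879116  0.187     ]
(array([ 0.58570463, -0.12792519,  0.1852532 ]), [np.float64(0.0027557310069108963), np.float64(0.0012576974194382542), np.float64(0.002194369240249358)])
```

```bash
cat >> h.py <<'E'
from scipy.spatial.transform import Rotation as Ro
d=np.array([.0199,.4215,-.9066]); d/=np.linalg.norm(d)
captop=np.array([.5845,-.1295,.187])
def tgt(zaz):  # tool rot with y=d, z horizontal-ish projected at azimuth zaz
    z=np.array([np.cos(np.radians(zaz)),np.sin(np.radians(zaz)),0]); z-=d*(z@d); z/=np.linalg.norm(z)
    return np.c_[np.cross(d,z),d,z]
def rel(s,R,p,n=None):
    R0=np.array(s["tool_rot"]); 
    print("shift cm",np.round(100*R0.T@(p-s["position"]),2),"rotvec",np.round((Ro.from_matrix(R0.T@R)).as_rotvec(degrees=True),2))
    print("shift in target frame cm",np.round(100*R.T@(p-s["position"]),2))
E
python3 - <<'E'
from h import *
s=status.observe()
R=tgt(-179); rel(s,R,captop-.06*d)
E
```

```text
shift cm [-1.76  2.06 -0.25] rotvec [ -6.52  22.45 -24.21]
shift in target frame cm [-2.26  1.25 -0.87]
```

{"method": "jog_arm", "body": {
  "rows": [
    {"hand": 1, "dx": 0, "dy": 0, "dz": 0, "ax": -1.3, "ay": 4.5, "az": -4.84},
    {"hand": 1, "dx": 0, "dy": 0, "dz": 0, "ax": -1.3, "ay": 4.5, "az": -4.84},
    {"hand": 1, "dx": 0, "dy": 0, "dz": 0, "ax": -1.3, "ay": 4.5, "az": -4.84},
    {"hand": 1, "dx": 0, "dy": 0, "dz": 0, "ax": -1.3, "ay": 4.5, "az": -4.84},
    {"hand": 1, "dx": 0, "dy": 0, "dz": 0, "ax": -1.3, "ay": 4.5, "az": -4.84}
  ]
}}

```text
time_s: 5.77
position: [0.5744, -0.1398, 0.2626]
tool_rot: [[-0.027, 0.016, -1.0], [0.905, 0.425, -0.017], [0.425, -0.905, -0.026]]
ft_force: [0.7, 0.5, -0.2]
grip_width: 0.0852
```

{"method": "jog_arm", "body": {
  "rows": [
    {"hand": 1, "dx": -1.1, "dy": 0.6, "dz": -0.4, "ax": 0, "ay": 0, "az": 0},
    {"hand": 1, "dx": -1.1, "dy": 0.6, "dz": -0.4, "ax": 0, "ay": 0, "az": 0},
    {"hand": 1, "dx": 0, "dy": 0, "dz": 0, "ax": 0, "ay": 0, "az": 0},
    {"hand": 1, "dx": 0, "dy": 0, "dz": 0, "ax": 0, "ay": 0, "az": 0},
    {"hand": 1, "dx": 0, "dy": 0, "dz": 0, "ax": 0, "ay": 0, "az": 0}
  ]
}}

```text
time_s: 6.18
position: [0.5833, -0.1538, 0.2435]
tool_rot: [[-0.03, 0.016, -0.999], [0.907, 0.42, -0.021], [0.419, -0.908, -0.027]]
ft_force: [0.7, -0.2, 1.2]
grip_width: 0.0856
```

Run:
```python
from h import *
import cv2
s=status.observe(); print(s["q"],s["position"],s["tool_rot"])
rel(s,tgt(-179),captop-.06*d)
cv2.imwrite("pics/w5.png",imaging.get_image("wrist")[:,:,::-1])
```

```text
[-34.9770729   31.06131371  60.58156926  21.11616637 101.63773427
 145.34746971] [ 0.58333877 -0.15382118  0.24348788] [[-0.03044719  0.01558933 -0.9994148 ]
 [ 0.90740466  0.41972813 -0.02109699]
 [ 0.41915362 -0.90751599 -0.02692537]]
shift cm [-0.18  0.15  0.01] rotvec [-0.25  0.84 -0.11]
shift in target frame cm [-0.18  0.15  0.01]
```

View pics/w5.png

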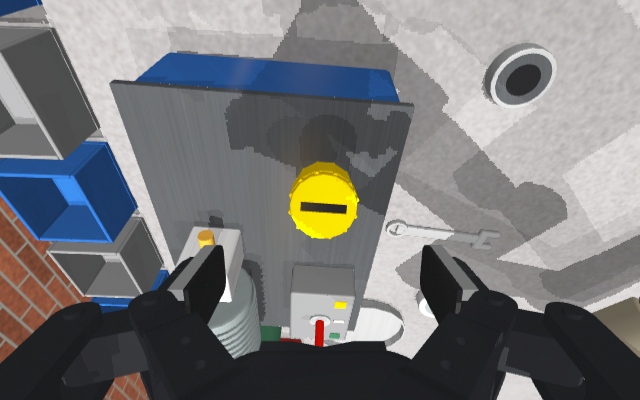

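Run:
```python
from h import *
s=status.observe()
for z in (.186,.188):print(plane("wrist",324,208.5,z,s))
R=np.array(s["tool_rot"])
o,dd=ray("wrist",324,208.5,s); o=R.T@(o-s["position"]);dd=R.T@dd
for y in (.058,.062): print("tool coords mm",1000*(o+dd*(y-o[1])/dd[1]))
T=lambda x,y:(150+(x+.5)/3.2-.5,110+(y+.5)/3.2-.5)
S=lambda x,y:(240+(x+.5)/3.478-.5,150+(y+.5)/3.476-.5)
```

```text
[ 0.58298489 -0.12671048  0.186     ]
[ 0.58298216 -0.12857644  0.188     ]
tool coords mm [-1.61900479 58.          1.33673288]
tool coords mm [-0.30257659 62.          1.35682253]
```

{"method": "jog_arm", "body": {
  "rows": [
    {"hand": 1, "dx": 0, "dy": 0, "dz": 0, "ax": -0.25, "ay": 5, "az": -0.1},
    {"hand": 1, "dx": -0.1, "dy": 2, "dz": 0.04, "ax": 0, "ay": 5, "az": 0},
    {"hand": 1, "dx": 0, "dy": 3, "dz": 0, "ax": 0, "ay": 0, "az": 0},
    {"hand": 1, "dx": 0, "dy": 3, "dz": 0, "ax": 0, "ay": 0, "az": 0},
    {"hand": 1, "dx": 0, "dy": 1.3, "dz": 0, "ax": 0, "ay": 0, "az": 0}
  ]
}}

```text
time_s: 6.65
position: [0.5836, -0.1138, 0.1564]
tool_rot: [[0.145, 0.017, -0.989], [0.895, 0.423, 0.138], [0.421, -0.906, 0.046]]
ft_force: [-1.0, 0.2, -0.3]
grip_width: 0.0856
```

{"method": "jog_arm", "body": {
  "rows": [
    {"hand": 1, "dx": 0, "dy": 0, "dz": 0, "ax": 0, "ay": 0, "az": 0},
    {"hand": 1, "dx": 0, "dy": 0, "dz": 0, "ax": 0, "ay": 0, "az": 0},
    {"hand": 1, "dx": 0, "dy": 0, "dz": 0, "ax": 0, "ay": 0, "az": 0},
    {"hand": 0.8, "dx": 0, "dy": 0, "dz": 0, "ax": 0, "ay": 0, "az": 0},
    {"hand": 0.7, "dx": 0, "dy": 0, "dz": 0, "ax": 0, "ay": 0, "az": 0}
  ]
}}

```text
time_s: 7.07
position: [0.585, -0.1167, 0.1598]
tool_rot: [[0.145, 0.022, -0.989], [0.896, 0.421, 0.141], [0.42, -0.907, 0.041]]
ft_force: [-0.1, 0.5, -0.5]
grip_width: 0.0636
```

Run:
```python
from h import *
import cv2
captop[:]=(.584,-.1285,.187)
s=status.observe(); print(s["q"],s["position"],s["tool_rot"],s["ft_force"])
rel(s,np.array(s["tool_rot"]),captop+.032*d)
cv2.imwrite("pics/w6.png",imaging.get_image("wrist")[:,:,::-1])
```

```text
[-32.13671976  33.33319281  70.802477    21.62541399  88.69942461
 153.54933638] [ 0.58495454 -0.11666262  0.15979343] [[ 0.14534411  0.02243294 -0.98912681]
 [ 0.8959941   0.42101664  0.14120748]
 [ 0.41960655 -0.90677547  0.0410925 ]] [-0.09858621  0.47797515 -0.50760043]
shift cm [0.07 0.23 0.05] rotvec [0. 0. 0.]
shift in target frame cm [0.07 0.23 0.05]
```

View pics/w6.png

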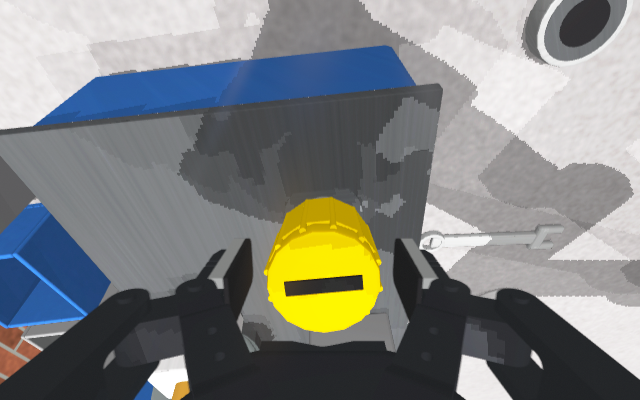

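Run:
```python
from h import *
s=status.observe()
R=np.array(s["tool_rot"])
o,dd=ray("wrist",323.5,285.5,s); o=R.T@(o-s["position"]);dd=R.T@dd
for y in (-.033,-.030,-.027): print("tool coords mm",1000*(o+dd*(y-o[1])/dd[1]))
```

```text
tool coords mm [ -0.81607709 -33.           0.69720936]
tool coords mm [  1.00350035 -30.           0.70719227]
tool coords mm [  2.8230778  -27.           0.71717517]
```

{"method": "jog_arm", "body": {
  "rows": [
    {"hand": 0.6, "dx": 0.05, "dy": 0.1, "dz": 0.03, "ax": 0, "ay": 0, "az": 0},
    {"hand": 0.4, "dx": 0, "dy": 0, "dz": 0, "ax": 0, "ay": 0, "az": 0},
    {"hand": 0.3, "dx": 0, "dy": 0, "dz": 0, "ax": 0, "ay": 0, "az": 0},
    {"hand": 0.3, "dx": 0, "dy": 0, "dz": 0, "ax": 0, "ay": 0, "az": 0},
    {"hand": 0.3, "dx": 0, "dy": 0, "dz": 0, "ax": 0, "ay": 0, "az": 0}
  ],
  "newtons": 45
}}

```text
time_s: 7.53
position: [0.5845, -0.1154, 0.1585]
tool_rot: [[0.146, 0.021, -0.989], [0.896, 0.422, 0.141], [0.42, -0.907, 0.042]]
ft_force: [-1.3, -2.8, 5.6]
grip_width: 0.0445
```

{"method": "jog_arm", "body": {
  "rows": [
    {"hand": 0.3, "dx": 0, "dy": -0.01, "dz": 0, "ax": 0, "ay": -4, "az": 0},
    {"hand": 0.3, "dx": 0, "dy": -0.027, "dz": 0, "ax": 0, "ay": -7, "az": 0},
    {"hand": 0.3, "dx": 0, "dy": -0.027, "dz": 0, "ax": 0, "ay": -7, "az": 0},
    {"hand": 0.3, "dx": 0, "dy": -0.027, "dz": 0, "ax": 0, "ay": -7, "az": 0},
    {"hand": 0.3, "dx": 0, "dy": -0.027, "dz": 0, "ax": 0, "ay": -7, "az": 0}
  ]
}}

```text
time_s: 7.95
position: [0.5844, -0.1157, 0.1589]
tool_rot: [[-0.406, 0.02, -0.914], [0.832, 0.422, -0.36], [0.378, -0.906, -0.188]]
ft_force: [0.4, -0.7, 0.4]
grip_width: 0.0446
```

Run:
```python
from h import *
import cv2
s=status.observe(); print(s["q"],s["position"],s["ft_force"],s["wrist_torque"])
cv2.imwrite("pics/w7.png",imaging.get_image("wrist")[:,:,::-1])
s=status.observe(); print(s["q"],s["position"],s["ft_force"],s["wrist_torque"])
```

```text
[-32.08785208  33.36294121  70.9388279   21.63052461  88.66551314
 121.23679023] [ 0.58435923 -0.11570448  0.15885536] [ 0.38339167 -0.74202651  0.38064954] [-0.20854092  0.00572365  0.0118182 ]
[-32.08729799  33.36166154  70.93349816  21.62897844  88.67255565
 120.81819234] [ 0.58436294 -0.11570776  0.15889676] [-0.21659494 -1.56901608  1.11302504] [-0.25971794  0.03671629  0.02330927]
```

View pics/w7.png

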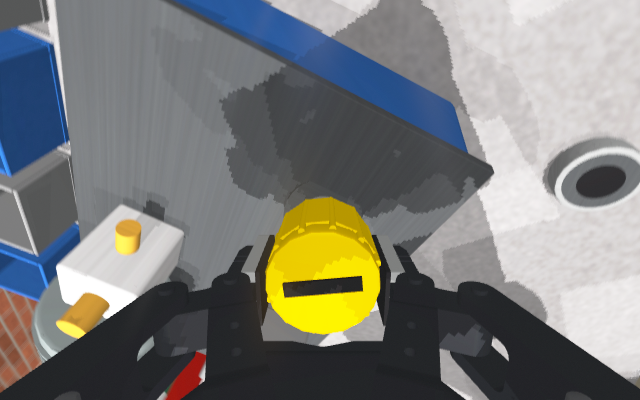

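{"method": "jog_arm", "body": {
  "rows": [
    {"hand": 0.3, "dx": 0, "dy": -0.027, "dz": 0, "ax": 0, "ay": -7, "az": 0},
    {"hand": 0.3, "dx": 0, "dy": -0.027, "dz": 0, "ax": 0, "ay": -7, "az": 0},
    {"hand": 0.3, "dx": 0, "dy": -0.027, "dz": 0, "ax": 0, "ay": -7, "az": 0},
    {"hand": 0.3, "dx": 0, "dy": -0.027, "dz": 0, "ax": 0, "ay": -7, "az": 0},
    {"hand": 0.3, "dx": 0, "dy": -0.027, "dz": 0, "ax": 0, "ay": -7, "az": 0}
  ]
}}

```text
time_s: 8.42
position: [0.5843, -0.1163, 0.1601]
tool_rot: [[-0.855, 0.02, -0.518], [0.477, 0.422, -0.771], [0.203, -0.906, -0.371]]
ft_force: [-0.6, -0.5, 0.4]
grip_width: 0.0445
```

{"method": "jog_arm", "body": {
  "rows": [
    {"hand": 0.3, "dx": 0, "dy": -0.027, "dz": 0, "ax": 0, "ay": -7, "az": 0},
    {"hand": 0.3, "dx": 0, "dy": -0.027, "dz": 0, "ax": 0, "ay": -7, "az": 0},
    {"hand": 0.3, "dx": 0, "dy": -0.027, "dz": 0, "ax": 0, "ay": -7, "az": 0},
    {"hand": 0.3, "dx": 0, "dy": -0.027, "dz": 0, "ax": 0, "ay": -7, "az": 0},
    {"hand": 0.3, "dx": 0, "dy": -0.027, "dz": 0, "ax": 0, "ay": -7, "az": 0}
  ]
}}

```text
time_s: 8.83
position: [0.5843, -0.1169, 0.1614]
tool_rot: [[-0.998, 0.02, 0.066], [-0.051, 0.422, -0.905], [-0.046, -0.906, -0.42]]
ft_force: [-0.4, -2.0, 1.0]
grip_width: 0.0444
```

Run:
```python
from h import *
s=status.observe(); print(s["q"],s["position"],s["tool_rot"][:,1],s["ft_force"],s["wrist_torque"])
```

```text
[-32.18295222  33.25789742  70.68073166  21.59602105  89.03067392
  51.45915019] [ 0.58428152 -0.11690265  0.16136996] [ 0.02037315  0.42199488 -0.90636927] [-0.41261915 -2.00559851  0.98028372] [-0.31421186  0.04590971 -0.03243871]
```

Turning well with tiny forces; continue.

{"method": "jog_arm", "body": {
  "rows": [
    {"hand": 0.3, "dx": 0, "dy": -0.027, "dz": 0, "ax": 0, "ay": -7, "az": 0},
    {"hand": 0.3, "dx": 0, "dy": -0.027, "dz": 0, "ax": 0, "ay": -7, "az": 0},
    {"hand": 0.3, "dx": 0, "dy": -0.027, "dz": 0, "ax": 0, "ay": -7, "az": 0},
    {"hand": 0.3, "dx": 0, "dy": -0.027, "dz": 0, "ax": 0, "ay": -7, "az": 0},
    {"hand": 0.3, "dx": 0, "dy": -0.027, "dz": 0, "ax": 0, "ay": -7, "az": 0}
  ]
}}

```text
time_s: 9.25
position: [0.5842, -0.1175, 0.1626]
tool_rot: [[-0.78, 0.02, 0.626], [-0.561, 0.422, -0.712], [-0.279, -0.906, -0.318]]
ft_force: [-1.0, -1.6, 1.2]
grip_width: 0.0443
```

{"method": "jog_arm", "body": {
  "rows": [
    {"hand": 0.3, "dx": 0, "dy": -0.027, "dz": 0, "ax": 0, "ay": -7, "az": 0},
    {"hand": 0.3, "dx": 0, "dy": -0.027, "dz": 0, "ax": 0, "ay": -7, "az": 0},
    {"hand": 0.3, "dx": 0, "dy": -0.027, "dz": 0, "ax": 0, "ay": -7, "az": 0},
    {"hand": 0.3, "dx": 0, "dy": -0.027, "dz": 0, "ax": 0, "ay": -7, "az": 0},
    {"hand": 0.3, "dx": 0, "dy": -0.027, "dz": 0, "ax": 0, "ay": -7, "az": 0}
  ]
}}

```text
time_s: 9.67
position: [0.5842, -0.1182, 0.1638]
tool_rot: [[-0.28, 0.02, 0.96], [-0.868, 0.422, -0.262], [-0.41, -0.906, -0.1]]
ft_force: [-1.2, -1.3, 1.7]
grip_width: 0.0445
```

{"method": "jog_arm", "body": {
  "rows": [
    {"hand": 0.3, "dx": 0, "dy": -0.027, "dz": 0, "ax": 0, "ay": -7, "az": 0},
    {"hand": 0.3, "dx": 0, "dy": -0.027, "dz": 0, "ax": 0, "ay": -7, "az": 0},
    {"hand": 0.3, "dx": 0, "dy": -0.027, "dz": 0, "ax": 0, "ay": -7, "az": 0},
    {"hand": 0.3, "dx": 0, "dy": -0.027, "dz": 0, "ax": 0, "ay": -7, "az": 0},
    {"hand": 0.3, "dx": 0, "dy": -0.027, "dz": 0, "ax": 0, "ay": -7, "az": 0}
  ]
}}

```text
time_s: 10.08
position: [0.5842, -0.1187, 0.165]
tool_rot: [[0.322, 0.02, 0.947], [-0.861, 0.422, 0.283], [-0.394, -0.906, 0.153]]
ft_force: [0.5, -1.4, 1.8]
grip_width: 0.0443
```

Run:
```python
from h import *
s=status.observe(); print(s["q"],s["position"],s["tool_rot"][:,1],s["ft_force"],s["wrist_torque"])
```

```text
[-32.33053634  33.11414253  70.29193574  21.55263179  89.56884519
 -53.4733008 ] [ 0.58419923 -0.11874873  0.16502712] [ 0.02043668  0.42180532 -0.90645608] [ 0.50968042 -1.35993196  1.76581207] [-0.3839409   0.05885972  0.03163384]
```

{"method": "jog_arm", "body": {
  "rows": [
    {"hand": 0.3, "dx": 0, "dy": -0.027, "dz": 0, "ax": 0, "ay": -7, "az": 0},
    {"hand": 0.3, "dx": 0, "dy": -0.027, "dz": 0, "ax": 0, "ay": -7, "az": 0},
    {"hand": 0.3, "dx": 0, "dy": -0.027, "dz": 0, "ax": 0, "ay": -7, "az": 0},
    {"hand": 0.3, "dx": 0, "dy": -0.027, "dz": 0, "ax": 0, "ay": -7, "az": 0},
    {"hand": 0.3, "dx": 0, "dy": -0.027, "dz": 0, "ax": 0, "ay": -7, "az": 0}
  ]
}}

```text
time_s: 10.5
position: [0.5842, -0.1193, 0.1663]
tool_rot: [[0.806, 0.021, 0.591], [-0.543, 0.422, 0.726], [-0.234, -0.906, 0.351]]
ft_force: [-1.3, -2.4, 1.2]
grip_width: 0.0444
```

{"method": "jog_arm", "body": {
  "rows": [
    {"hand": 0.3, "dx": 0, "dy": -0.027, "dz": 0, "ax": 0, "ay": -7, "az": 0},
    {"hand": 0.3, "dx": 0, "dy": -0.027, "dz": 0, "ax": 0, "ay": -7, "az": 0},
    {"hand": 0.3, "dx": 0, "dy": -0.027, "dz": 0, "ax": 0, "ay": -7, "az": 0},
    {"hand": 0.3, "dx": 0, "dy": -0.027, "dz": 0, "ax": 0, "ay": -7, "az": 0},
    {"hand": 0.3, "dx": 0, "dy": -0.027, "dz": 0, "ax": 0, "ay": -7, "az": 0}
  ]
}}

```text
time_s: 10.92
position: [0.5842, -0.1199, 0.1675]
tool_rot: [[1.0, 0.021, 0.022], [-0.028, 0.422, 0.906], [0.01, -0.906, 0.422]]
ft_force: [0.1, -2.0, 1.3]
grip_width: 0.0446
```

{"method": "jog_arm", "body": {
  "rows": [
    {"hand": 0.3, "dx": 0, "dy": -0.027, "dz": 0, "ax": 0, "ay": -7, "az": 0},
    {"hand": 0.3, "dx": 0, "dy": -0.027, "dz": 0, "ax": 0, "ay": -7, "az": 0},
    {"hand": 0.3, "dx": 0, "dy": -0.027, "dz": 0, "ax": 0, "ay": -7, "az": 0},
    {"hand": 0.3, "dx": 0, "dy": -0.027, "dz": 0, "ax": 0, "ay": -7, "az": 0},
    {"hand": 0.3, "dx": 0, "dy": 0, "dz": 0, "ax": 0, "ay": 0, "az": 0}
  ]
}}

```text
time_s: 11.33
position: [0.5842, -0.1202, 0.1686]
tool_rot: [[0.893, 0.021, -0.449], [0.4, 0.422, 0.814], [0.206, -0.906, 0.369]]
ft_force: [0.0, -1.7, 2.0]
grip_width: 0.0446
```

Run:
```python
from h import *
s=status.observe(); print(s["q"],s["position"],s["tool_rot"][:,1],s["ft_force"],s["wrist_torque"])
```

```text
[ -32.45522797   32.97523528   69.91902016   21.54095443   90.08129231
 -151.34214061] [ 0.58421318 -0.12024872  0.16859826] [ 0.02072235  0.42194916 -0.90638264] [ 0.01448257 -1.73465405  1.96190352] [-0.2513265   0.03031428  0.01279116]
```

{"method": "jog_arm", "body": {
  "rows": [
    {"hand": 0.75, "dx": 0, "dy": 0, "dz": 0, "ax": 0, "ay": 0, "az": 0},
    {"hand": 0.75, "dx": 0, "dy": 0, "dz": 0, "ax": 0, "ay": 0, "az": 0},
    {"hand": 0.75, "dx": 0, "dy": 0, "dz": 0, "ax": 0, "ay": 0, "az": 0},
    {"hand": 0.75, "dx": 0, "dy": 0, "dz": 0, "ax": 0, "ay": 7, "az": 0},
    {"hand": 0.75, "dx": 0, "dy": 0, "dz": 0, "ax": 0, "ay": 7, "az": 0}
  ]
}}

```text
time_s: 11.75
position: [0.5841, -0.12, 0.1685]
tool_rot: [[0.977, 0.02, -0.21], [0.182, 0.422, 0.888], [0.107, -0.906, 0.409]]
ft_force: [0.4, 0.7, 0.0]
grip_width: 0.0642
```

Run:
```python
from h import *
import cv2
s=status.observe(); print(s["q"],s["position"],s["ft_force"],s["wrist_torque"])
cv2.imwrite("pics/w8.png",imaging.get_image("wrist")[:,:,::-1])
```

```text
[ -32.44253102   32.97889425   69.94214371   21.54908187   90.09137395
 -136.78960614] [ 0.584085   -0.11998062  0.16847896] [0.41868267 0.69996347 0.0093488 ] [-0.17934     0.02672308  0.0179897 ]
```

View pics/w8.png

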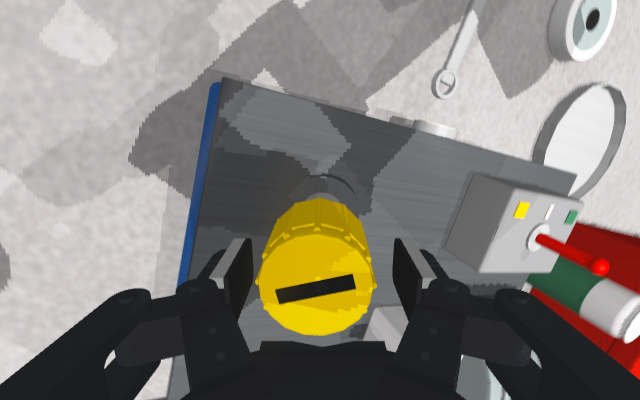

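{"method": "jog_arm", "body": {
  "rows": [
    {"hand": 0.75, "dx": 0, "dy": 0, "dz": 0, "ax": 0, "ay": 7.1, "az": 0},
    {"hand": 0.75, "dx": 0, "dy": 0, "dz": 0, "ax": 0, "ay": 7.1, "az": 0},
    {"hand": 0.75, "dx": 0, "dy": 0, "dz": 0, "ax": 0, "ay": 7.1, "az": 0},
    {"hand": 0.75, "dx": 0, "dy": 0, "dz": 0, "ax": 0, "ay": 7.1, "az": 0},
    {"hand": 0.75, "dx": 0, "dy": 0, "dz": 0, "ax": 0, "ay": 7.1, "az": 0}
  ]
}}

```text
time_s: 12.22
position: [0.5841, -0.12, 0.1685]
tool_rot: [[0.919, 0.02, 0.394], [-0.365, 0.422, 0.83], [-0.149, -0.906, 0.396]]
ft_force: [0.3, -0.4, 0.1]
grip_width: 0.064
```

{"method": "jog_arm", "body": {
  "rows": [
    {"hand": 0.75, "dx": 0, "dy": 0, "dz": 0, "ax": 0, "ay": 7.1, "az": 0},
    {"hand": 0.75, "dx": 0, "dy": 0, "dz": 0, "ax": 0, "ay": 7.1, "az": 0},
    {"hand": 0.75, "dx": 0, "dy": 0, "dz": 0, "ax": 0, "ay": 7.1, "az": 0},
    {"hand": 0.75, "dx": 0, "dy": 0, "dz": 0, "ax": 0, "ay": 7.1, "az": 0},
    {"hand": 0.75, "dx": 0, "dy": 0, "dz": 0, "ax": 0, "ay": 7.1, "az": 0}
  ]
}}

```text
time_s: 12.63
position: [0.5841, -0.12, 0.1685]
tool_rot: [[0.52, 0.02, 0.854], [-0.779, 0.422, 0.464], [-0.351, -0.906, 0.235]]
ft_force: [0.0, -0.1, 0.4]
grip_width: 0.0643
```

{"method": "jog_arm", "body": {
  "rows": [
    {"hand": 0.75, "dx": 0, "dy": 0, "dz": 0, "ax": 0, "ay": 7.1, "az": 0},
    {"hand": 0.75, "dx": 0, "dy": 0, "dz": 0, "ax": 0, "ay": 7.1, "az": 0},
    {"hand": 0.75, "dx": 0, "dy": 0, "dz": 0, "ax": 0, "ay": 7.1, "az": 0},
    {"hand": 0.75, "dx": 0, "dy": 0, "dz": 0, "ax": 0, "ay": 7.1, "az": 0},
    {"hand": 0.75, "dx": 0, "dy": 0, "dz": 0, "ax": 0, "ay": 7.1, "az": 0}
  ]
}}

```text
time_s: 13.05
position: [0.5841, -0.12, 0.1685]
tool_rot: [[-0.073, 0.02, 0.997], [-0.903, 0.422, -0.075], [-0.423, -0.906, -0.012]]
ft_force: [-0.1, 0.1, -0.3]
grip_width: 0.064
```

{"method": "jog_arm", "body": {
  "rows": [
    {"hand": 0.75, "dx": 0, "dy": 0, "dz": 0, "ax": 0, "ay": 7.1, "az": 0},
    {"hand": 0.75, "dx": 0, "dy": 0, "dz": 0, "ax": 0, "ay": 7.1, "az": 0},
    {"hand": 0.75, "dx": 0, "dy": 0, "dz": 0, "ax": 0, "ay": 7.1, "az": 0},
    {"hand": 0.75, "dx": 0, "dy": 0, "dz": 0, "ax": 0, "ay": 7.1, "az": 0},
    {"hand": 0.75, "dx": 0, "dy": 0, "dz": 0, "ax": 0, "ay": 7.1, "az": 0}
  ]
}}

```text
time_s: 13.47
position: [0.5841, -0.12, 0.1685]
tool_rot: [[-0.638, 0.02, 0.769], [-0.692, 0.422, -0.585], [-0.337, -0.906, -0.255]]
ft_force: [0.8, -0.7, 0.5]
grip_width: 0.0642
```

{"method": "jog_arm", "body": {
  "rows": [
    {"hand": 0.75, "dx": 0, "dy": 0, "dz": 0, "ax": 0, "ay": 7.1, "az": 0},
    {"hand": 0.75, "dx": 0, "dy": 0, "dz": 0, "ax": 0, "ay": 7.1, "az": 0},
    {"hand": 0.75, "dx": 0, "dy": 0, "dz": 0, "ax": 0, "ay": 7.1, "az": 0},
    {"hand": 0.75, "dx": 0, "dy": 0, "dz": 0, "ax": 0, "ay": 7.1, "az": 0},
    {"hand": 0.75, "dx": 0, "dy": 0, "dz": 0, "ax": 0, "ay": 7.1, "az": 0}
  ]
}}

```text
time_s: 13.88
position: [0.5841, -0.12, 0.1685]
tool_rot: [[-0.967, 0.02, 0.256], [-0.223, 0.422, -0.878], [-0.126, -0.906, -0.404]]
ft_force: [-0.0, -0.1, -0.7]
grip_width: 0.0642
```

{"method": "jog_arm", "body": {
  "rows": [
    {"hand": 0.75, "dx": 0, "dy": 0, "dz": 0, "ax": 0, "ay": 7.1, "az": 0},
    {"hand": 0.75, "dx": 0, "dy": 0, "dz": 0, "ax": 0, "ay": 7.1, "az": 0},
    {"hand": 0.75, "dx": 0, "dy": 0, "dz": 0, "ax": 0, "ay": 7.1, "az": 0},
    {"hand": 0.75, "dx": 0, "dy": 0, "dz": 0, "ax": 0, "ay": 7.1, "az": 0},
    {"hand": 0.75, "dx": 0, "dy": 0, "dz": 0, "ax": 0, "ay": 7.1, "az": 0}
  ]
}}

```text
time_s: 14.3
position: [0.5841, -0.12, 0.1685]
tool_rot: [[-0.935, 0.02, -0.353], [0.328, 0.422, -0.845], [0.132, -0.906, -0.402]]
ft_force: [-0.3, 0.1, 0.2]
grip_width: 0.064
```

Run:
```python
from h import *
s=status.observe(); print(s["q"],s["position"],s["tool_rot"][:,1],s["ft_force"],s["wrist_torque"])
```

```text
[-32.44330758  32.97586077  69.93892165  21.5484486   90.09089043
  76.05148568] [ 0.58410139 -0.12000312  0.16852185] [ 0.02029706  0.42231206 -0.90622324] [-0.26896033  0.14045393  0.24569414] [-0.2060094   0.05482396  0.00784704]
```

{"method": "jog_arm", "body": {
  "rows": [
    {"hand": 0.75, "dx": 0, "dy": 0, "dz": 0, "ax": 0, "ay": 7.1, "az": 0},
    {"hand": 0.75, "dx": 0, "dy": 0, "dz": 0, "ax": 0, "ay": 7.1, "az": 0},
    {"hand": 0.75, "dx": 0, "dy": 0, "dz": 0, "ax": 0, "ay": 7.1, "az": 0},
    {"hand": 0.75, "dx": 0, "dy": 0, "dz": 0, "ax": 0, "ay": 7.1, "az": 0},
    {"hand": 0.75, "dx": 0, "dy": 0, "dz": 0, "ax": 0, "ay": 7.1, "az": 0}
  ]
}}

```text
time_s: 14.72
position: [0.5841, -0.12, 0.1685]
tool_rot: [[-0.556, 0.02, -0.831], [0.758, 0.422, -0.497], [0.341, -0.906, -0.25]]
ft_force: [-0.4, -0.4, -0.0]
grip_width: 0.0641
```

{"method": "jog_arm", "body": {
  "rows": [
    {"hand": 0.75, "dx": 0, "dy": 0, "dz": 0, "ax": 0, "ay": 7.1, "az": 0},
    {"hand": 0.75, "dx": 0, "dy": 0, "dz": 0, "ax": 0, "ay": 7.1, "az": 0},
    {"hand": 0.75, "dx": 0, "dy": 0, "dz": 0, "ax": 0, "ay": 7.1, "az": 0},
    {"hand": 0.75, "dx": 0, "dy": 0, "dz": 0, "ax": 0, "ay": 7.1, "az": 0},
    {"hand": 0.75, "dx": 0, "dy": 0, "dz": 0, "ax": 0, "ay": 7.1, "az": 0}
  ]
}}

```text
time_s: 15.13
position: [0.5841, -0.12, 0.1685]
tool_rot: [[0.029, 0.02, -0.999], [0.906, 0.422, 0.035], [0.423, -0.906, -0.006]]
ft_force: [-0.2, 0.6, -0.9]
grip_width: 0.064
```

{"method": "jog_arm", "body": {
  "rows": [
    {"hand": 0.4, "dx": 0, "dy": 0, "dz": 0, "ax": 0, "ay": 0, "az": 0},
    {"hand": 0.3, "dx": 0, "dy": 0, "dz": 0, "ax": 0, "ay": 0, "az": 0},
    {"hand": 0.3, "dx": 0, "dy": 0, "dz": 0, "ax": 0, "ay": 0, "az": 0},
    {"hand": 0.3, "dx": 0, "dy": 0, "dz": 0, "ax": 0, "ay": 0, "az": 0},
    {"hand": 0.3, "dx": 0, "dy": 0, "dz": 0, "ax": 0, "ay": 0, "az": 0}
  ],
  "newtons": 45
}}

```text
time_s: 15.55
position: [0.5842, -0.1202, 0.1687]
tool_rot: [[0.023, 0.021, -1.0], [0.906, 0.422, 0.029], [0.422, -0.906, -0.009]]
ft_force: [-0.4, -0.9, 1.1]
grip_width: 0.0448
```

Run:
```python
from h import *
s=status.observe(); print(s["q"],s["position"],s["tool_rot"][:,1],s["ft_force"],s["wrist_torque"])
import cv2
cv2.imwrite("pics/w9.png",imaging.get_image("wrist")[:,:,::-1])
```

```text
[-32.45341116  32.96387842  69.91513868  21.54847744  90.0873687
 146.65756236] [ 0.58423085 -0.12020176  0.16874496] [ 0.02089976  0.42197316 -0.90636739] [-0.44414692 -0.92075367  1.06580715] [-0.18327748 -0.01029281  0.04002107]
```

View pics/w9.png

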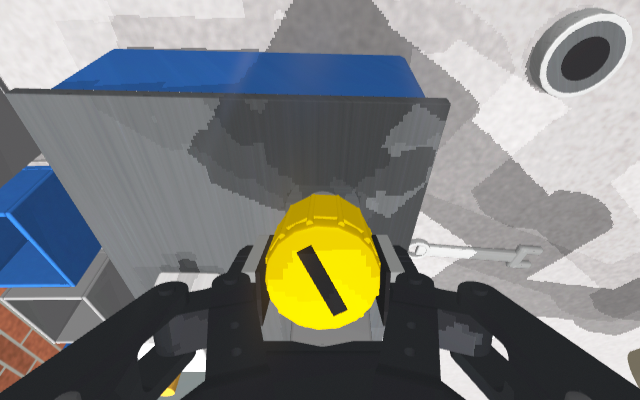

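{"method": "jog_arm", "body": {
  "rows": [
    {"hand": 0.3, "dx": 0, "dy": -0.02, "dz": 0, "ax": 0, "ay": -5, "az": 0},
    {"hand": 0.3, "dx": 0, "dy": -0.027, "dz": 0, "ax": 0, "ay": -7, "az": 0},
    {"hand": 0.3, "dx": 0, "dy": -0.027, "dz": 0, "ax": 0, "ay": -7, "az": 0},
    {"hand": 0.3, "dx": 0, "dy": -0.027, "dz": 0, "ax": 0, "ay": -7, "az": 0},
    {"hand": 0.3, "dx": 0, "dy": -0.027, "dz": 0, "ax": 0, "ay": -7, "az": 0}
  ]
}}

```text
time_s: 16.02
position: [0.5841, -0.1207, 0.1699]
tool_rot: [[-0.53, 0.021, -0.848], [0.773, 0.422, -0.473], [0.348, -0.906, -0.24]]
ft_force: [-0.5, -0.3, 1.5]
grip_width: 0.044
```

{"method": "jog_arm", "body": {
  "rows": [
    {"hand": 0.3, "dx": 0, "dy": -0.027, "dz": 0, "ax": 0, "ay": -7, "az": 0},
    {"hand": 0.3, "dx": 0, "dy": -0.027, "dz": 0, "ax": 0, "ay": -7, "az": 0},
    {"hand": 0.3, "dx": 0, "dy": -0.027, "dz": 0, "ax": 0, "ay": -7, "az": 0},
    {"hand": 0.3, "dx": 0, "dy": -0.027, "dz": 0, "ax": 0, "ay": -7, "az": 0},
    {"hand": 0.3, "dx": 0, "dy": -0.027, "dz": 0, "ax": 0, "ay": -7, "az": 0}
  ]
}}

```text
time_s: 16.43
position: [0.5839, -0.1213, 0.1711]
tool_rot: [[-0.92, 0.02, -0.391], [0.362, 0.422, -0.831], [0.148, -0.906, -0.396]]
ft_force: [-1.2, -1.2, 1.5]
grip_width: 0.0444
```

{"method": "jog_arm", "body": {
  "rows": [
    {"hand": 0.3, "dx": 0, "dy": -0.027, "dz": 0, "ax": 0, "ay": -7, "az": 0},
    {"hand": 0.3, "dx": 0, "dy": -0.027, "dz": 0, "ax": 0, "ay": -7, "az": 0},
    {"hand": 0.3, "dx": 0, "dy": -0.027, "dz": 0, "ax": 0, "ay": -7, "az": 0},
    {"hand": 0.3, "dx": 0, "dy": -0.027, "dz": 0, "ax": 0, "ay": -7, "az": 0},
    {"hand": 0.3, "dx": 0, "dy": -0.027, "dz": 0, "ax": 0, "ay": -7, "az": 0}
  ]
}}

```text
time_s: 16.85
position: [0.5836, -0.122, 0.1722]
tool_rot: [[-0.978, 0.019, 0.208], [-0.18, 0.422, -0.889], [-0.105, -0.906, -0.409]]
ft_force: [-2.8, -1.3, 1.2]
grip_width: 0.0442
```

{"method": "jog_arm", "body": {
  "rows": [
    {"hand": 0.3, "dx": 0, "dy": -0.027, "dz": 0, "ax": 0, "ay": -7, "az": 0},
    {"hand": 0.3, "dx": 0, "dy": -0.027, "dz": 0, "ax": 0, "ay": -7, "az": 0},
    {"hand": 0.3, "dx": 0, "dy": -0.027, "dz": 0, "ax": 0, "ay": -7, "az": 0},
    {"hand": 0.3, "dx": 0, "dy": -0.027, "dz": 0, "ax": 0, "ay": -7, "az": 0},
    {"hand": 0.3, "dx": 0, "dy": -0.027, "dz": 0, "ax": 0, "ay": -7, "az": 0}
  ]
}}

```text
time_s: 17.27
position: [0.5836, -0.123, 0.1733]
tool_rot: [[-0.682, 0.02, 0.731], [-0.657, 0.421, -0.625], [-0.32, -0.907, -0.274]]
ft_force: [-1.8, -3.6, 0.6]
grip_width: 0.0443
```

{"method": "jog_arm", "body": {
  "rows": [
    {"hand": 0.3, "dx": 0, "dy": -0.027, "dz": 0, "ax": 0, "ay": -7, "az": 0},
    {"hand": 0.3, "dx": 0, "dy": -0.027, "dz": 0, "ax": 0, "ay": -7, "az": 0},
    {"hand": 0.3, "dx": 0, "dy": -0.027, "dz": 0, "ax": 0, "ay": -7, "az": 0},
    {"hand": 0.3, "dx": 0, "dy": -0.027, "dz": 0, "ax": 0, "ay": -7, "az": 0},
    {"hand": 0.3, "dx": 0, "dy": -0.027, "dz": 0, "ax": 0, "ay": -7, "az": 0}
  ]
}}

```text
time_s: 17.68
position: [0.5838, -0.1238, 0.1744]
tool_rot: [[-0.14, 0.02, 0.99], [-0.897, 0.421, -0.135], [-0.419, -0.907, -0.041]]
ft_force: [-0.9, -4.3, 0.4]
grip_width: 0.0442
```

{"method": "jog_arm", "body": {
  "rows": [
    {"hand": 0.3, "dx": 0, "dy": -0.027, "dz": 0, "ax": 0, "ay": -7, "az": 0},
    {"hand": 0.3, "dx": 0, "dy": -0.027, "dz": 0, "ax": 0, "ay": -7, "az": 0},
    {"hand": 0.3, "dx": 0, "dy": -0.027, "dz": 0, "ax": 0, "ay": -7, "az": 0},
    {"hand": 0.3, "dx": 0, "dy": -0.027, "dz": 0, "ax": 0, "ay": -7, "az": 0},
    {"hand": 0.3, "dx": 0, "dy": -0.027, "dz": 0, "ax": 0, "ay": -7, "az": 0}
  ]
}}

```text
time_s: 18.1
position: [0.5842, -0.1244, 0.1757]
tool_rot: [[0.453, 0.021, 0.891], [-0.813, 0.421, 0.403], [-0.366, -0.907, 0.208]]
ft_force: [1.0, -3.7, 0.6]
grip_width: 0.0446
```

{"method": "jog_arm", "body": {
  "rows": [
    {"hand": 0.3, "dx": 0, "dy": -0.027, "dz": 0, "ax": 0, "ay": -7, "az": 0},
    {"hand": 0.3, "dx": 0, "dy": -0.027, "dz": 0, "ax": 0, "ay": -7, "az": 0},
    {"hand": 0.3, "dx": 0, "dy": -0.027, "dz": 0, "ax": 0, "ay": -7, "az": 0},
    {"hand": 0.3, "dx": 0, "dy": -0.027, "dz": 0, "ax": 0, "ay": -7, "az": 0},
    {"hand": 0.3, "dx": 0, "dy": -0.027, "dz": 0, "ax": 0, "ay": -7, "az": 0}
  ]
}}

```text
time_s: 18.52
position: [0.5844, -0.1247, 0.177]
tool_rot: [[0.883, 0.022, 0.47], [-0.434, 0.421, 0.796], [-0.18, -0.907, 0.381]]
ft_force: [2.2, -2.4, -0.2]
grip_width: 0.0443
```

Run:
```python
from h import *
s=status.observe(); print(s["q"],s["position"],s["tool_rot"][:,1],s["ft_force"],s["wrist_torque"])
```

```text
[-32.79567043  32.67555236  68.96773525  21.45564018  91.27719668
 -96.48048359] [ 0.58436901 -0.12473743  0.17701342] [ 0.02186895  0.42093923 -0.90682518] [ 2.15424701 -2.42126134 -0.23090114] [-0.61597165 -0.30537724 -0.24693916]
```

{"method": "jog_arm", "body": {
  "rows": [
    {"hand": 0.3, "dx": 0, "dy": -0.027, "dz": 0, "ax": 0, "ay": -7, "az": 0},
    {"hand": 0.3, "dx": 0, "dy": -0.027, "dz": 0, "ax": 0, "ay": -7, "az": 0},
    {"hand": 0.3, "dx": 0, "dy": -0.027, "dz": 0, "ax": 0, "ay": -7, "az": 0},
    {"hand": 0.3, "dx": 0, "dy": -0.027, "dz": 0, "ax": 0, "ay": -7, "az": 0},
    {"hand": 0.3, "dx": 0, "dy": -0.027, "dz": 0, "ax": 0, "ay": -7, "az": 0}
  ]
}}

```text
time_s: 18.93
position: [0.5844, -0.1251, 0.1784]
tool_rot: [[0.992, 0.022, -0.122], [0.101, 0.421, 0.901], [0.071, -0.907, 0.416]]
ft_force: [1.6, -1.8, 0.1]
grip_width: 0.0442
```

{"method": "jog_arm", "body": {
  "rows": [
    {"hand": 0.3, "dx": 0, "dy": -0.027, "dz": 0, "ax": 0, "ay": -7, "az": 0},
    {"hand": 0.3, "dx": 0, "dy": -0.027, "dz": 0, "ax": 0, "ay": -7, "az": 0},
    {"hand": 0.3, "dx": 0, "dy": -0.027, "dz": 0, "ax": 0, "ay": -7, "az": 0},
    {"hand": 0.3, "dx": 0, "dy": -0.015, "dz": 0, "ax": 0, "ay": -4, "az": 0},
    {"hand": 0.3, "dx": 0, "dy": 0, "dz": 0, "ax": 0, "ay": 0, "az": 0}
  ]
}}

```text
time_s: 19.35
position: [0.5841, -0.1252, 0.1794]
tool_rot: [[0.85, 0.021, -0.527], [0.47, 0.422, 0.775], [0.239, -0.906, 0.348]]
ft_force: [1.8, -1.2, 2.2]
grip_width: 0.0442
```

Run:
```python
from h import *
s=status.observe(); print(s["q"],s["position"],s["tool_rot"][:,1],s["ft_force"],s["wrist_torque"])
import cv2
cv2.imwrite("pics/w10.png",imaging.get_image("wrist")[:,:,::-1])
```

```text
[ -32.85651823   32.58006415   68.74943497   21.47456104   91.64705326
 -156.23343652] [ 0.58414111 -0.12522084  0.17936998] [ 0.02135452  0.4218307  -0.9064231 ] [ 1.79208094 -1.2251026   2.19180197] [-0.23382439 -0.15534301 -0.08502314]
```

View pics/w10.png

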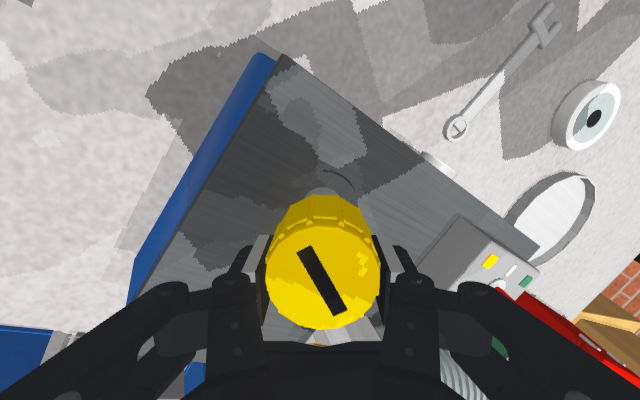

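{"method": "jog_arm", "body": {
  "rows": [
    {"hand": 0.3, "dx": 0, "dy": -0.1, "dz": 0, "ax": 0, "ay": 0, "az": 0},
    {"hand": 0.3, "dx": 0, "dy": -0.1, "dz": 0, "ax": 0, "ay": 0, "az": 0},
    {"hand": 0.3, "dx": 0, "dy": -0.1, "dz": 0, "ax": 0, "ay": 0, "az": 0},
    {"hand": 0.3, "dx": 0, "dy": 0, "dz": 0, "ax": 0, "ay": 0, "az": 0},
    {"hand": 0.3, "dx": 0, "dy": 0, "dz": 0, "ax": 0, "ay": 0, "az": 0}
  ]
}}

```text
time_s: 19.82
position: [0.5839, -0.1263, 0.1819]
tool_rot: [[0.852, 0.021, -0.524], [0.467, 0.422, 0.777], [0.237, -0.906, 0.35]]
ft_force: [2.5, 0.4, -1.9]
grip_width: 0.0442
```

{"method": "jog_arm", "body": {
  "rows": [
    {"hand": 0.3, "dx": 0, "dy": -0.15, "dz": 0, "ax": 0, "ay": 0, "az": 0},
    {"hand": 0.3, "dx": 0, "dy": -0.2, "dz": 0, "ax": 0, "ay": 0, "az": 0},
    {"hand": 0.3, "dx": 0, "dy": -0.2, "dz": 0, "ax": 0, "ay": 0, "az": 0},
    {"hand": 0.3, "dx": 0, "dy": -0.2, "dz": 0, "ax": 0, "ay": 0, "az": 0},
    {"hand": 0.3, "dx": 0, "dy": -0.2, "dz": 0, "ax": 0, "ay": 0, "az": 0}
  ]
}}

```text
time_s: 20.23
position: [0.5834, -0.1305, 0.1908]
tool_rot: [[0.852, 0.02, -0.524], [0.468, 0.422, 0.777], [0.237, -0.906, 0.35]]
ft_force: [0.9, -0.9, -1.5]
grip_width: 0.0441
```

{"method": "jog_arm", "body": {
  "rows": [
    {"hand": 0.3, "dx": 0, "dy": -1, "dz": 0, "ax": 0, "ay": 0, "az": 0},
    {"hand": 0.3, "dx": 0, "dy": -1.5, "dz": 0, "ax": 0, "ay": 0, "az": 0},
    {"hand": 0.3, "dx": 0, "dy": -2, "dz": 0, "ax": 0, "ay": 0, "az": 0},
    {"hand": 0.3, "dx": 0, "dy": -2, "dz": 0, "ax": 0, "ay": 0, "az": 0},
    {"hand": 0.3, "dx": 0, "dy": -1, "dz": 0, "ax": 0, "ay": 0, "az": 0}
  ]
}}

```text
time_s: 20.65
position: [0.5823, -0.1633, 0.2613]
tool_rot: [[0.851, 0.023, -0.524], [0.468, 0.42, 0.778], [0.238, -0.907, 0.347]]
ft_force: [0.1, -0.9, 0.2]
grip_width: 0.0439
```

Run:
```python
from h import *
import cv2
s=status.observe(); print(s["q"],s["position"],s["tool_rot"],s["ft_force"],s["wrist_torque"])
for n in ("wrist","scene"):
  cv2.imwrite(f"pics/{n}11.png",imaging.get_image(n)[:,:,::-1])
```

```text
[ -35.85501625   30.63368469   58.44992238   21.403995    103.98436607
 -154.37032905] [ 0.58226209 -0.16331202  0.26126709] [[ 0.85117265  0.02329657 -0.52436857]
 [ 0.46762336  0.42008522  0.7777254 ]
 [ 0.23839782 -0.90718558  0.34667103]] [ 0.0709171  -0.92365285  0.15197058] [-0.26616124  0.00888938 -0.03044317]
```

View pics/wrist11.png

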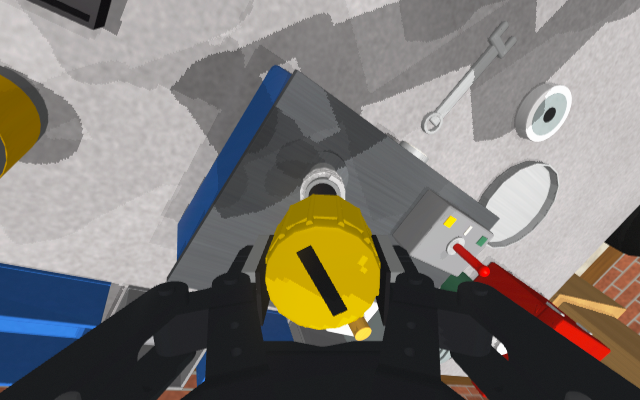

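View pics/scene11.png

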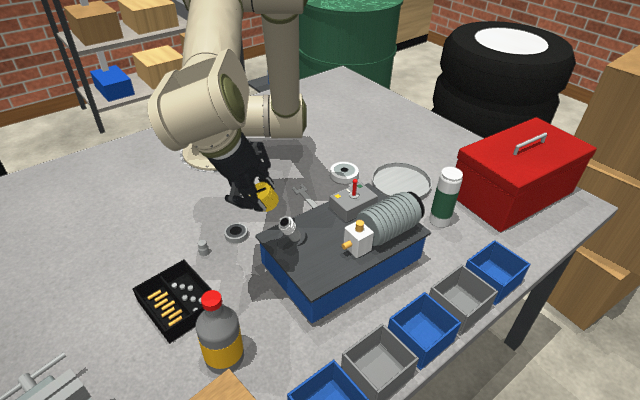

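Run:
```python
from h import *
import cv2
s=status.observe()
R0=np.array(s["tool_rot"]); y=R0[:,1]; ax=np.cross(y,[0,0,-1]); an=np.arcsin(np.linalg.norm(ax)); ax/=np.linalg.norm(ax)
R=Ro.from_rotvec(ax*an).as_matrix()@R0
print(R, np.degrees(an)); rel(s,R,np.array([.505,.361,.30]))
# tray by contour in top view
from h import plane
im=cv2.imread("pics/top0.png")
for u,v in [(205,138),(212,153)]: print(plane("top",u,v,0.17 if v==138 else 0.02))
```

```text
[[ 8.54221598e-01 -3.13659470e-19 -5.19909090e-01]
 [ 5.19909090e-01 -5.66228359e-17  8.54221598e-01]
 [-2.01581984e-17 -1.00000000e+00 -3.43469432e-17]] 24.889603695371292
shift cm [18.85 18.22 46.19] rotvec [-20.51   0.    14.1 ]
shift in target frame cm [20.63 -3.99 48.78]
[0.68477949 0.31865878 0.17      ]
[0.6931777  0.33733682 0.02      ]
```

{"method": "jog_arm", "body": {
  "rows": [
    {"hand": 0.3, "dx": 0, "dy": -1, "dz": 0, "ax": -4.1, "ay": 0, "az": 2.82},
    {"hand": 0.3, "dx": 0, "dy": -1, "dz": 0, "ax": -4.1, "ay": 0, "az": 2.82},
    {"hand": 0.3, "dx": 0, "dy": -1, "dz": 0, "ax": -4.1, "ay": 0, "az": 2.82},
    {"hand": 0.3, "dx": 0, "dy": -1, "dz": 0, "ax": -4.1, "ay": 0, "az": 2.82},
    {"hand": 0.3, "dx": 0, "dy": -0.5, "dz": 0, "ax": -4.1, "ay": 0, "az": 2.82}
  ]
}}

```text
time_s: 21.17
position: [0.5815, -0.1745, 0.302]
tool_rot: [[0.854, -0.002, -0.521], [0.521, -0.002, 0.854], [-0.003, -1.0, -0.001]]
ft_force: [0.2, -0.8, -0.6]
grip_width: 0.0444
```

Run:
```python
from h import *
s=status.observe()
R0=np.array(s["tool_rot"]); print(s["q"],s["position"],R0); rel(s,R0,np.array([.505,.361,.30]))
```

```text
[ -27.78414761   25.88542808   56.22112101   -0.17220529   97.96091186
 -149.20009745] [ 0.5815258  -0.17445265  0.30196519] [[ 8.53617877e-01 -2.42972303e-03 -5.20894056e-01]
 [ 5.20890139e-01 -2.08428083e-03  8.53621180e-01]
 [-3.15975253e-03 -9.99994876e-01 -5.13560606e-04]]
shift cm [21.36  0.1  49.69] rotvec [0. 0. 0.]
shift in target frame cm [21.36  0.1  49.69]
```

{"method": "jog_arm", "body": {
  "rows": [
    {"hand": 0.3, "dx": 1.0, "dy": 0, "dz": 2.3, "ax": 0, "ay": 0, "az": 0},
    {"hand": 0.3, "dx": 1.4, "dy": 0, "dz": 3.3, "ax": 0, "ay": 0, "az": 0},
    {"hand": 0.3, "dx": 1.4, "dy": 0, "dz": 3.3, "ax": 0, "ay": 0, "az": 0},
    {"hand": 0.3, "dx": 1.4, "dy": 0, "dz": 3.3, "ax": 0, "ay": 0, "az": 0},
    {"hand": 0.3, "dx": 1.4, "dy": 0, "dz": 3.3, "ax": 0, "ay": 0, "az": 0}
  ]
}}

```text
time_s: 21.58
position: [0.5562, -0.0058, 0.3008]
tool_rot: [[0.854, -0.005, -0.521], [0.521, 0.003, 0.854], [-0.003, -1.0, 0.005]]
ft_force: [1.0, -0.1, -0.7]
grip_width: 0.0441
```

{"method": "jog_arm", "body": {
  "rows": [
    {"hand": 0.3, "dx": 1.4, "dy": 0, "dz": 3.3, "ax": 0, "ay": 0, "az": 0},
    {"hand": 0.3, "dx": 1.4, "dy": 0, "dz": 3.3, "ax": 0, "ay": 0, "az": 0},
    {"hand": 0.3, "dx": 1.4, "dy": 0, "dz": 3.3, "ax": 0, "ay": 0, "az": 0},
    {"hand": 0.3, "dx": 1.4, "dy": 0, "dz": 3.3, "ax": 0, "ay": 0, "az": 0},
    {"hand": 0.3, "dx": 1.4, "dy": 0, "dz": 3.3, "ax": 0, "ay": 0, "az": 0}
  ]
}}

```text
time_s: 22.0
position: [0.5299, 0.1715, 0.3014]
tool_rot: [[0.853, -0.005, -0.521], [0.521, 0.002, 0.853], [-0.003, -1.0, 0.004]]
ft_force: [0.3, 1.4, -1.8]
grip_width: 0.0443
```

{"method": "jog_arm", "body": {
  "rows": [
    {"hand": 0.3, "dx": 1.4, "dy": 0, "dz": 3.3, "ax": 0, "ay": 0, "az": 0},
    {"hand": 0.3, "dx": 1.4, "dy": 0, "dz": 3.3, "ax": 0, "ay": 0, "az": 0},
    {"hand": 0.3, "dx": 1.4, "dy": 0, "dz": 3.3, "ax": 0, "ay": 0, "az": 0},
    {"hand": 0.3, "dx": 1.4, "dy": 0, "dz": 3.3, "ax": 0, "ay": 0, "az": 0},
    {"hand": 0.3, "dx": 1.4, "dy": 0, "dz": 2.4, "ax": 0, "ay": 0, "az": 0}
  ]
}}

```text
time_s: 22.42
position: [0.5078, 0.3419, 0.3018]
tool_rot: [[0.853, -0.005, -0.523], [0.523, 0.002, 0.853], [-0.003, -1.0, 0.004]]
ft_force: [-0.5, -0.2, -1.1]
grip_width: 0.0442
```

{"method": "jog_arm", "body": {
  "rows": [
    {"hand": 0.3, "dx": 0, "dy": 0, "dz": 0, "ax": 0, "ay": 0, "az": 0},
    {"hand": 0.3, "dx": 0, "dy": 0, "dz": 0, "ax": 0, "ay": 0, "az": 0},
    {"hand": 0.3, "dx": 0, "dy": 0, "dz": 0, "ax": 0, "ay": 0, "az": 0},
    {"hand": 0.3, "dx": 0, "dy": 0, "dz": 0, "ax": 0, "ay": 0, "az": 0},
    {"hand": 0.3, "dx": 0, "dy": 0, "dz": 0, "ax": 0, "ay": 0, "az": 0}
  ]
}}

```text
time_s: 22.83
position: [0.5098, 0.3382, 0.3028]
tool_rot: [[0.854, -0.003, -0.52], [0.52, 0.002, 0.854], [-0.001, -1.0, 0.003]]
ft_force: [-0.4, 0.4, -0.1]
grip_width: 0.0439
```

Run:
```python
from h import *
import cv2
s=status.observe()
R0=np.array(s["tool_rot"]); print(s["q"],s["position"],R0); rel(s,R0,np.array([.505,.361,.08]))
for n in ("wrist","top"):
  cv2.imwrite(f"pics/{n}12.png",imaging.get_image(n)[:,:,::-1])
```

```text
[ 22.41461132  26.38415781  55.2675073    0.17385816  98.4604317
 -98.85916421] [0.50976899 0.3382025  0.30277885] [[ 0.85446404 -0.0029537  -0.51950215]
 [ 0.51950847  0.00202835  0.85446289]
 [-0.00147009 -0.99999358  0.00326763]]
shift cm [ 0.81 22.28  2.12] rotvec [0. 0. 0.]
shift in target frame cm [ 0.81 22.28  2.12]
```

View pics/wrist12.png

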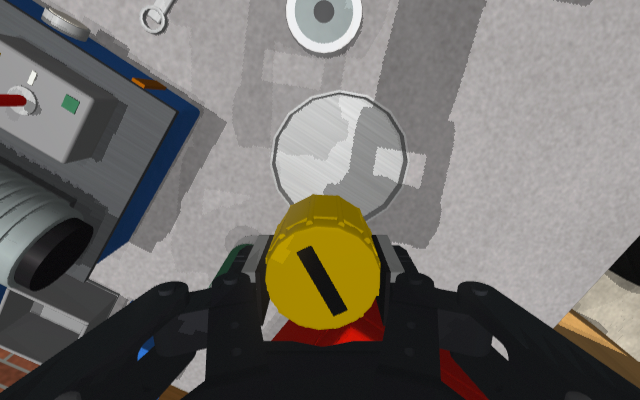

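View pics/top12.png

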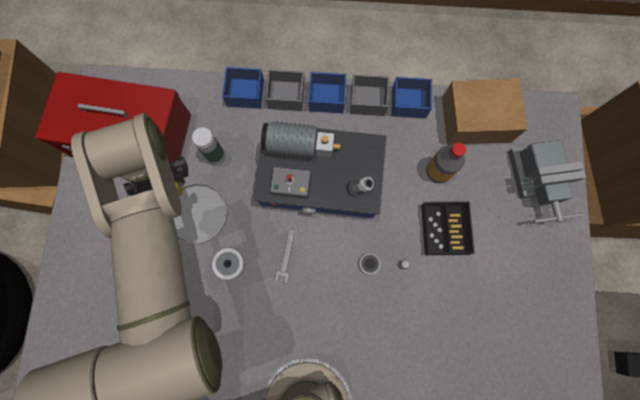

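Run:
```python
from h import *
s=status.observe()
for p in [(340,158),(274,160),(406,160),(338,93)]: print(plane("wrist",*p,.02,s))
for p,z in [((163,172),0),((190,112),.15),((180,160),.1),((58,152),0)]: print(plane("top",*p,z))
for p in [(507,222),(467,200),(596,150)]: print(plane("scene",*p,0 if p[1]==222 else .1))
```

```text
[0.4993977  0.35928906 0.02      ]
[0.54655723 0.2867249  0.02      ]
[0.4566722  0.43473877 0.02      ]
[0.43169745 0.31386854 0.02      ]
[0.62942737 0.48507967 0.        ]
[0.76579072 0.37604492 0.15      ]
[0.64028959 0.40247179 0.1       ]
[6.72532101e-01 8.18807096e-01 2.22044605e-16]
[0.81011926 0.47568853 0.        ]
[0.73972559 0.34799928 0.1       ]
[0.83470196 0.86147501 0.1       ]
```

{"method": "jog_arm", "body": {
  "rows": [
    {"hand": 0.3, "dx": 0, "dy": 1, "dz": 1, "ax": 0, "ay": 0, "az": 0},
    {"hand": 0.3, "dx": 0, "dy": 3, "dz": 0.95, "ax": 0, "ay": 0, "az": 0},
    {"hand": 0.3, "dx": 0, "dy": 3.5, "dz": 0, "ax": 0, "ay": 0, "az": 0},
    {"hand": 0.3, "dx": 0, "dy": 3.5, "dz": 0, "ax": 0, "ay": 0, "az": 0},
    {"hand": 0.3, "dx": 0, "dy": 3.5, "dz": 0, "ax": 0, "ay": 0, "az": 0}
  ]
}}

```text
time_s: 23.35
position: [0.4989, 0.3558, 0.1568]
tool_rot: [[0.854, -0.002, -0.52], [0.52, 0.003, 0.854], [-0.0, -1.0, 0.003]]
ft_force: [0.5, -0.4, -1.2]
grip_width: 0.0446
```

{"method": "jog_arm", "body": {
  "rows": [
    {"hand": 0.3, "dx": 0, "dy": 3.5, "dz": 0, "ax": 0, "ay": 0, "az": 0},
    {"hand": 0.3, "dx": 0, "dy": 3, "dz": 0, "ax": 0, "ay": 0, "az": 0},
    {"hand": 0.3, "dx": 0, "dy": 2, "dz": 0, "ax": 0, "ay": 0, "az": 0},
    {"hand": 0.3, "dx": 0, "dy": 1, "dz": 0, "ax": 0, "ay": 0, "az": 0},
    {"hand": 0.3, "dx": 0, "dy": 0, "dz": 0, "ax": 0, "ay": 0, "az": 0}
  ]
}}

```text
time_s: 23.77
position: [0.4982, 0.3557, 0.0611]
tool_rot: [[0.854, -0.006, -0.52], [0.52, 0.001, 0.854], [-0.005, -1.0, 0.004]]
ft_force: [0.6, 0.7, -0.6]
grip_width: 0.0444
```

{"method": "jog_arm", "body": {
  "rows": [
    {"hand": 0.3, "dx": 0, "dy": 0.5, "dz": 0, "ax": 0, "ay": 0, "az": 0},
    {"hand": 0.3, "dx": 0, "dy": 0.5, "dz": 0, "ax": 0, "ay": 0, "az": 0},
    {"hand": 0.3, "dx": 0, "dy": 0, "dz": 0, "ax": 0, "ay": 0, "az": 0},
    {"hand": 0.3, "dx": 0, "dy": 0, "dz": 0, "ax": 0, "ay": 0, "az": 0},
    {"hand": 0.3, "dx": 0, "dy": 0, "dz": 0, "ax": 0, "ay": 0, "az": 0}
  ]
}}

```text
time_s: 24.18
position: [0.499, 0.3566, 0.0536]
tool_rot: [[0.854, -0.002, -0.521], [0.521, 0.003, 0.854], [0.0, -1.0, 0.003]]
ft_force: [-0.8, -0.3, -1.6]
grip_width: 0.0444
```

Run:
```python
from h import *
import cv2
s=status.observe()
R0=np.array(s["tool_rot"]); print(s["q"],s["position"],R0[:,1],s["ft_force"])
cv2.imwrite("pics/w13.png",imaging.get_image("wrist")[:,:,::-1])
im=imaging.get_image("scene")[:,:,::-1]; cv2.imwrite("pics/s13.png",cv2.resize(im[120:260,320:500],(720,560)))
```

```text
[ 24.42301786  37.78728815  77.59692792   0.19973888  64.6288222
 -97.04266918] [0.49904687 0.35655776 0.05362772] [-0.00150743  0.00277489 -0.99999501] [-0.76102482 -0.34351836 -1.56787574]
```

View pics/w13.png

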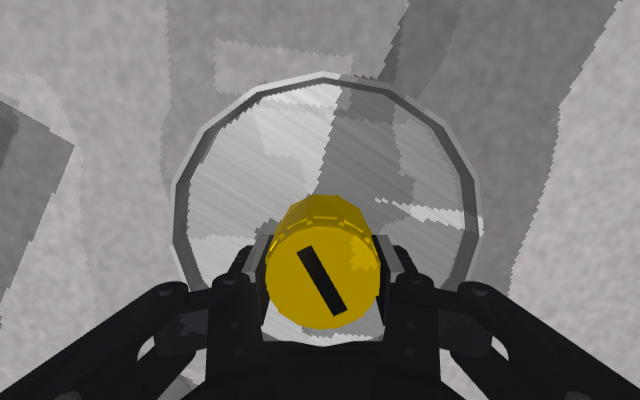

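View pics/s13.png

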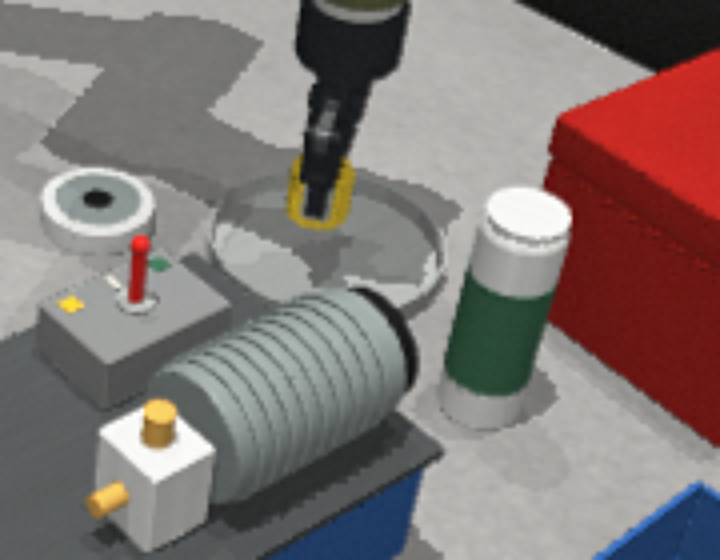

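{"method": "jog_arm", "body": {
  "rows": [
    {"hand": 0.3, "dx": 0, "dy": 1, "dz": 0, "ax": 0, "ay": 0, "az": 0},
    {"hand": 0.3, "dx": 0, "dy": 1.2, "dz": 0, "ax": 0, "ay": 0, "az": 0},
    {"hand": 0.3, "dx": 0, "dy": 0.8, "dz": 0, "ax": 0, "ay": 0, "az": 0},
    {"hand": 0.3, "dx": 0, "dy": 0.3, "dz": 0, "ax": 0, "ay": 0, "az": 0},
    {"hand": 0.3, "dx": 0, "dy": 0, "dz": 0, "ax": 0, "ay": 0, "az": 0}
  ]
}}

```text
time_s: 24.7
position: [0.4982, 0.3563, 0.0188]
tool_rot: [[0.854, -0.004, -0.521], [0.521, 0.001, 0.854], [-0.003, -1.0, 0.004]]
ft_force: [0.4, -0.2, -0.6]
grip_width: 0.0437
```

{"method": "jog_arm", "body": {
  "rows": [
    {"hand": 0.3, "dx": 0, "dy": 0.1, "dz": 0, "ax": 0, "ay": 0, "az": 0},
    {"hand": 0.3, "dx": 0, "dy": 0.05, "dz": 0, "ax": 0, "ay": 0, "az": 0},
    {"hand": 0.3, "dx": 0, "dy": 0.05, "dz": 0, "ax": 0, "ay": 0, "az": 0},
    {"hand": 0.3, "dx": 0, "dy": 0, "dz": 0, "ax": 0, "ay": 0, "az": 0},
    {"hand": 0.3, "dx": 0, "dy": 0, "dz": 0, "ax": 0, "ay": 0, "az": 0}
  ]
}}

```text
time_s: 25.12
position: [0.4987, 0.3566, 0.0181]
tool_rot: [[0.854, -0.002, -0.521], [0.521, 0.002, 0.854], [-0.001, -1.0, 0.003]]
ft_force: [-1.1, -0.3, -1.4]
grip_width: 0.0446
```

{"method": "jog_arm", "body": {
  "rows": [
    {"hand": 0.3, "dx": 0, "dy": 0.06, "dz": 0, "ax": 0, "ay": 0, "az": 0},
    {"hand": 0.3, "dx": 0, "dy": 0.05, "dz": 0, "ax": 0, "ay": 0, "az": 0},
    {"hand": 0.3, "dx": 0, "dy": 0.0, "dz": 0, "ax": 0, "ay": 0, "az": 0},
    {"hand": 0.3, "dx": 0, "dy": 0, "dz": 0, "ax": 0, "ay": 0, "az": 0},
    {"hand": 0.3, "dx": 0, "dy": 0, "dz": 0, "ax": 0, "ay": 0, "az": 0}
  ]
}}

```text
time_s: 25.53
position: [0.4987, 0.3566, 0.017]
tool_rot: [[0.854, -0.002, -0.521], [0.521, 0.002, 0.854], [-0.001, -1.0, 0.003]]
ft_force: [0.6, -0.8, 1.7]
grip_width: 0.0446
```

{"method": "jog_arm", "body": {
  "rows": [
    {"hand": 0.3, "dx": 0, "dy": 0.05, "dz": 0, "ax": 0, "ay": 0, "az": 0},
    {"hand": 0.3, "dx": 0, "dy": 0.0, "dz": 0, "ax": 0, "ay": 0, "az": 0},
    {"hand": 0.3, "dx": 0, "dy": 0.0, "dz": 0, "ax": 0, "ay": 0, "az": 0},
    {"hand": 0.3, "dx": 0, "dy": 0, "dz": 0, "ax": 0, "ay": 0, "az": 0},
    {"hand": 0.3, "dx": 0, "dy": 0, "dz": 0, "ax": 0, "ay": 0, "az": 0}
  ]
}}

```text
time_s: 25.95
position: [0.4988, 0.3566, 0.0169]
tool_rot: [[0.854, -0.002, -0.521], [0.521, 0.003, 0.854], [-0.0, -1.0, 0.003]]
ft_force: [-1.7, 1.0, 5.7]
grip_width: 0.0444
```

Contact with the tray floor (5.7 N). Release gradually.

{"method": "jog_arm", "body": {
  "rows": [
    {"hand": 0.55, "dx": 0, "dy": 0, "dz": 0, "ax": 0, "ay": 0, "az": 0},
    {"hand": 0.65, "dx": 0, "dy": 0, "dz": 0, "ax": 0, "ay": 0, "az": 0},
    {"hand": 0.75, "dx": 0, "dy": 0, "dz": 0, "ax": 0, "ay": 0, "az": 0},
    {"hand": 0.8, "dx": 0, "dy": 0, "dz": 0, "ax": 0, "ay": 0, "az": 0},
    {"hand": 0.8, "dx": 0, "dy": 0, "dz": 0, "ax": 0, "ay": 0, "az": 0}
  ]
}}

```text
time_s: 26.37
position: [0.4986, 0.3564, 0.0161]
tool_rot: [[0.854, -0.003, -0.521], [0.521, 0.002, 0.854], [-0.002, -1.0, 0.003]]
ft_force: [0.6, -0.7, 0.2]
grip_width: 0.0684
```

{"method": "jog_arm", "body": {
  "rows": [
    {"hand": 0.8, "dx": 0, "dy": -0.5, "dz": 0, "ax": 0, "ay": 0, "az": 0},
    {"hand": 0.8, "dx": 0, "dy": -1, "dz": 0, "ax": 0, "ay": 0, "az": 0},
    {"hand": 0.8, "dx": 0, "dy": -2, "dz": 0, "ax": 0, "ay": 0, "az": 0},
    {"hand": 0.8, "dx": 0, "dy": -3, "dz": 0, "ax": 0, "ay": 0, "az": 0},
    {"hand": 0.8, "dx": 0, "dy": -3, "dz": 0, "ax": 0, "ay": 0, "az": 0}
  ]
}}

```text
time_s: 26.78
position: [0.4986, 0.3562, 0.1129]
tool_rot: [[0.854, -0.003, -0.521], [0.521, 0.002, 0.854], [-0.002, -1.0, 0.003]]
ft_force: [-0.1, 0.7, -0.0]
grip_width: 0.0682
```

{"method": "jog_arm", "body": {
  "rows": [
    {"hand": 0.8, "dx": 0, "dy": -3, "dz": 0, "ax": 0, "ay": 0, "az": 0},
    {"hand": 0.8, "dx": 0, "dy": -3, "dz": 0, "ax": 0, "ay": 0, "az": 0},
    {"hand": 0.8, "dx": 0, "dy": -3, "dz": 0, "ax": 0, "ay": 0, "az": 0},
    {"hand": 0.8, "dx": 0, "dy": 0, "dz": 0, "ax": 0, "ay": 0, "az": 0},
    {"hand": 0.8, "dx": 0, "dy": 0, "dz": 0, "ax": 0, "ay": 0, "az": 0}
  ]
}}

```text
time_s: 27.2
position: [0.4995, 0.3563, 0.2038]
tool_rot: [[0.854, 0.001, -0.521], [0.521, 0.004, 0.854], [0.003, -1.0, 0.003]]
ft_force: [0.3, -0.7, -0.7]
grip_width: 0.0684
```

Run:
```python
from h import *
import cv2
s=status.observe()
print(s["time_s"],s["position"],s["ft_force"])
cv2.imwrite("pics/w14.png",imaging.get_image("wrist")[:,:,::-1])
im=imaging.get_image("scene")[:,:,::-1]; cv2.imwrite("pics/s14.png",cv2.resize(im[120:320,180:500],(800,500)))
```

```text
27.2 [0.49949872 0.35629942 0.20375206] [ 0.34433461 -0.66651432 -0.72822186]
```

View pics/w14.png

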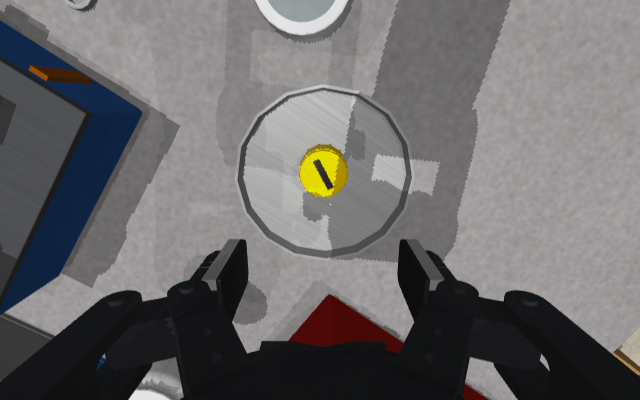

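View pics/s14.png

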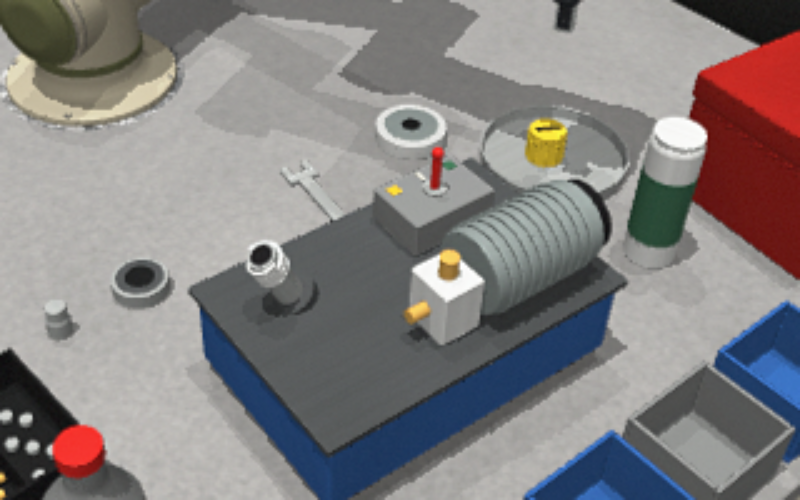

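The cap stands upright at the tray's centre (wrist image (323,172), tray centre about (324,172)). The toggle is upright at (437,170) in the scene crop, and the bystanders look unmoved. Handing in.

```bash
python3 -c "
from rig import job; print(job.close_job())"
```

```text
the job is handed in; nothing more can be done
None
```

I set the toggle to centre and moved the cap from its neck to the tray. The job is handed in at about 27 s of the 72 s allowed; no verdict was reported.

- **Toggle:** I closed the fingers around the bat centred over its pivot, then opened them again. It stood upright in the wrist picture right after and in the last scene picture.
- **Cap:** I unscrewed it in two strokes of about 305° each, about 10.6 rad in total, rising with the thread. A 3 mm test pull came free with about 2 N. Wrist force readings while turning and pulling stayed around 6 N or less, measured at the end of each move. I then carried it upright to the tray, lowered it until the floor pushed back with about 6 N, and let go.
- **Last checks:** The cap stands upright, open side down, in the middle of the tray. The hand is open about 0.19 m above the tray floor, with only sensor noise on the wrist force. The other parts in view look unmoved, judged by eye only.
- **Disagreements:** The camera estimates of the cap's top differed by 2 to 4 mm between views. I used their mean, and the grip forces showed no problem. No check failed.

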